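# Key and belt pulley back onto the sash gearmotor

### The arm

A 7-joint arm with a two-finger parallel gripper is mounted at the origin on the work surface. World frame = base frame: x ahead of the robot, y to its left, z up, the work surface at z = 0. Lengths are in m, angles in rad, forces in N, time in s.
With the tool pointing down it reaches from about 0.425 to 0.875 m from the base axis. Payload 4.7 kg.
Tool frame: the origin (TCP) lies on the centre line of the jaws, within the pads' length; the fingertips stand 14 mm ahead of it and the grasp point (between the pads) lies 5 mm behind it; z points along the fingers, y is the direction in which the jaws open and shut (so a half turn about z gives the same grasp; the last joint's range is limited). The gripper opens to 85 mm and grips with 20 to 120 N. Pads are 22 mm wide; open, the fingers measure 114 mm over their backs; the gripper's body (76 mm by 85 mm) begins 54 mm behind the grasp point. The pads swing forward as they close: fully open they stand 13 mm farther back than shut.
Start: joints at [1.249, 0.321, -0.07, 1.45, 0.023, 1.371, -0.057], TCP at [0.214, -0.614, 0.245] pointing down, gripper open.
Joint ranges: [-2.86, 2.86], [-0.3, 2.09], [-1.38, 1.24], [0.06, 2.45], [-1.56, 4.7], [0.09, 2.05], [-2.69, 2.69]. Speed limits (rad/s): [2.57, 2.57, 3.14, 3.14, 3.14, 3.14, 3.14].

### API

Orientations are given as a unit quaternion [w, x, y, z].
In Python, from plant import ctrl gives the robot as it stands. The module is installed in compiled form; this text tells all that it offers.
- The arm moves only by the tool servo_tool, never from a script. Its argument "steps" is a list of rows, each a list of 5 numbers: the shift along the tool's x, y, z in cm, then the turn about the tool's z in rad, then the finger opening in cm, from 0 to 8.54. A call has 1 to 8 rows; each row is the pose to reach, as a shift and turn from the pose commanded when the call began, along the tool's axes at that moment; what a row does not reach only later rows make up. A row lasts 1/10 s, in which the tool goes at most 50 mm and 8.59 degrees, less where a joint would pass 70% of its speed; a pose out of reach is approached as far as the arm can. A call with a gripper value outside its range is refused whole. The fingers move at their own pace and stop on an object; "grip_force" is the grip in N (left out, the last holds). Time passes only in rows, so rows that repeat a pose let the fingers close. It gives the time, the measured TCP pose, the force and the opening at its end, in the units of the state.
- ctrl.state(): the state, without advancing time (a new reading comes with each control period).
- ctrl.grab_frame(name): name is "scene" or "top" or "wrist"; returns (picture, depth): 480x640x3 uint8, blue, green, red; 480x640 float32, m along the optical axis (not along the pixel's ray), 0 where there is no reading.
- ctrl.calibration(name): a dict with "fx", "fy", "cx", "cy" (pixels), "extrinsics" (4x4, takes a point from camera to world coordinates); the wrist camera has in their place "hand_eye" (4x4, takes a point from camera to tool coordinates, whose origin is the TCP and whose axes are the flange's). Camera axes: x right, y down, z forward; pixel columns grow to the right and rows downward; lengths in m; the calibration is good to about 2 mm. A picture is of the moment at which its call begins: read the wrist's pose just before it. calibration takes no time and is no camera call.
- ctrl.hand_in(): hands the job in, once; it reports no verdict.
The state is a dict: "t": time; "qpos": joint angles; "joint_velocities": joint speeds; "tau": joint torques, N m; "ee_pos": TCP position; "ee_rot": TCP orientation; "ft_force": force on the tool from outside, world axes, zero at the start; "torque": the same for the moment, N m; "gripper_width": opening from 0.0 (shut) to 1.0 (fully open).
Only numpy, scipy, OpenCV 4.12 (cv2) and the standard library are available. Lean on these libraries where they do the work, as an engineer would, in place of code of your own. Each camera call takes 0.05 s, during which the arm holds its last target.

### The job

Refit the belt pulley of the cabinet's sash drive. Drop the loose key into the slot in the gearmotor's shaft, right down to the slot's floor, and let go of it; then take the pulley from the V-block and slide it onto the shaft, toothed end first, with its keyway over the key, fully home against the shaft's shoulder, and let go. Work slowly and by feel, since the fit is close: the spring ring by the shoulder resists the pulley with 10 to 20 N before it meets the shoulder, and neither the key nor the pulley may ever be bumped or pushed with more than about 35 N. Leave the lens, the dish and the joystick where they are.

Things in the scene. Friction and masses are not known exactly. Their poses are not given: they have to be found in the camera images.
- shaft: Level steel output shaft of the grey gearmotor, 32 mm diameter, 56 mm long from its shoulder (dark 44 mm collar) to the free end, whose rim has a 2 mm bevel. Origin: on the axis in the shoulder's face, 112 mm above the bench. x: along the axis out to the free end (about the world's -y, up to 0.3 rad off). z: square to the axis, out through the slot's middle, up to 0.25 rad from straight up.
- slot (a point): Centre of the floor of the key slot, at (23, 0, 11) mm in the shaft's frame, same axes. The slot is 11 mm wide (y), 5 mm deep below the shaft's crown, runs from x = 5 to 41 mm of the shaft and is closed at both ends. The self-locking gear holds the shaft as it last stopped, against about 4 N m. The grey gear case (165 mm high, blue motor) begins 15 mm behind the shaft's shoulder.
- key: Loose brass-coloured feather key with round ends, 32 mm long (x), 10 mm wide (y), 8 mm high (z), 20 g, edges bevelled 1 mm, lying flat on a black rubber mat 3 mm thick. Origin: centre of its underside. Down in the slot it stands 3 mm proud of the shaft's crown, with 0.5 mm play each side and 2 mm at each end.
- key_mid (a point): Middle of the key, 4 mm above its origin; at (23, 0, 15) mm in the shaft's frame when the key is down.
- pulley: Aluminium toothed belt pulley, 0.2 to 0.3 kg, lying in the V-block, axis level 70 mm above the bench. Origin: on the axis in the toothed end's face. x: along the axis from the toothed end to the boss. z: out through the keyway (straight up at the start). Toothed part x = 0 to 28 mm, 64 mm diameter (thin flanges 67 mm). Home on the shaft, its frame coincides with the shaft's.
- boss (a point): On the pulley's axis, middle of the plain boss to grip: 50 mm diameter, x = 28 to 48 mm of the pulley, red line above the keyway. Right through run the bore, 33 mm (1.5 mm bevel at the toothed end), and the keyway, 11.2 mm wide, roof 20 mm from the axis. From about 16 mm before home on, the copper-coloured spring ring set in the shaft (shaft x = 6 to 19 mm) grips the bore: 10 to 20 N to slide.
- vblock: Dark iron V-block fixed on the bench, 90 mm wide, 53 mm high at its edges, that carries the pulley by the toothed part (x = 4 to 24 mm of the pulley). Origin: on the bench below the pulley's origin as it lies; x along the pulley's axis.
- objective: Bystander: brass microscope objective standing upright, 25 mm diameter, 46 mm high. Origin: centre of its underside.
- dish: Bystander: covered petri dish with a red medium, 92 mm diameter, 18 mm high. Origin: centre of its underside.
- joystick: Bystander: white joystick box 85 x 75 x 34 mm with a black stick to 80 mm height. Origin: centre of its underside.

How it is judged:
By the outcome, as a careful person would: the job done as asked, in the order asked, and still so for the second after the job is handed in, with the robot touching nothing.
It also fails if it takes over 72 s, if anything falls off the work surface, if the arm or the gripper's body presses on something with over 40 N, if the wrist force passes 120 N, or if a joint passes its speed limit or range.

## Working session

There is one attempt and no reset: what is moved stays moved. The work goes in short steps, Python scripts to look and compute and a tool call to move; the robot and the scene stay as the last step left them, time stands still between calls to the robot, and variables do not carry over. Pictures are saved under pics/ and viewed, and the job is handed in when it is done.

Besides the shell and the picture viewer there is one more tool, called after "Call:" by a JSON object that holds its "name" and its "arguments". servo_tool: Moves the arm, as the interface text tells. Its arguments: {"type":"object","properties":{"steps":{"type":"array","items":{"type":"array","items":{"type":"number"}}},"grip_force":{"type":"number"}},"required":["steps"]}

```bash
mkdir -p pics
python3 - <<'E'
from plant import ctrl
import cv2, numpy as np
s=ctrl.state(); print({k:np.round(v,4).tolist() for k,v in s.items()})
for n in ['scene','top','wrist']:
    c=ctrl.calibration(n); print(n,{k:np.round(v,4).tolist() for k,v in c.items()})
    im,d=ctrl.grab_frame(n); cv2.imwrite(f'pics/{n}0.png',im); np.save(f'{n}0.npy',d)
E
```

```text
{'t': 0.0, 'qpos': [1.2491, 0.3218, -0.0701, 1.4517, 0.0226, 1.3708, -0.0569], 'joint_velocities': [-0.0006, -0.0013, -0.0001, -0.0002, -0.0009, 0.0015, 0.0007], 'tau': [0.0006, -49.3579, -0.3819, -31.4335, 0.013, 0.0115, -0.0], 'ee_pos': [0.214, -0.6132, 0.2442], 'ee_rot': [-0.001, 0.9859, 0.1671, -0.0002], 'ft_force': [0.2113, -0.0822, 0.0033], 'torque': [-0.0127, -0.0332, 0.0075], 'gripper_width': 0.9976}
scene {'fx': 486.048, 'fy': 486.048, 'cx': 319.5905, 'cy': 240.0039, 'extrinsics': [[-0.2362, 0.7006, -0.6733, 1.087], [0.9717, 0.1717, -0.1621, 0.0857], [0.002, -0.6926, -0.7214, 0.708], [0.0, 0.0, 0.0, 1.0]]}
top {'fx': 603.0833, 'fy': 603.0833, 'cx': 309.0434, 'cy': 231.154, 'extrinsics': [[-0.0133, -0.987, 0.1604, 0.3837], [-0.9999, 0.012, -0.0096, -0.0534], [0.0076, -0.1605, -0.987, 1.0515], [0.0, 0.0, 0.0, 1.0]]}
wrist {'fx': 426.8152, 'fy': 426.8152, 'cx': 323.6917, 'cy': 239.7395, 'hand_eye': [[0.0004, -0.9636, -0.2674, 0.0679], [1.0, 0.0004, -0.0001, -0.0008], [0.0002, -0.2674, 0.9636, -0.1281], [0.0, 0.0, 0.0, 1.0]]}
```

View pics/scene0.png

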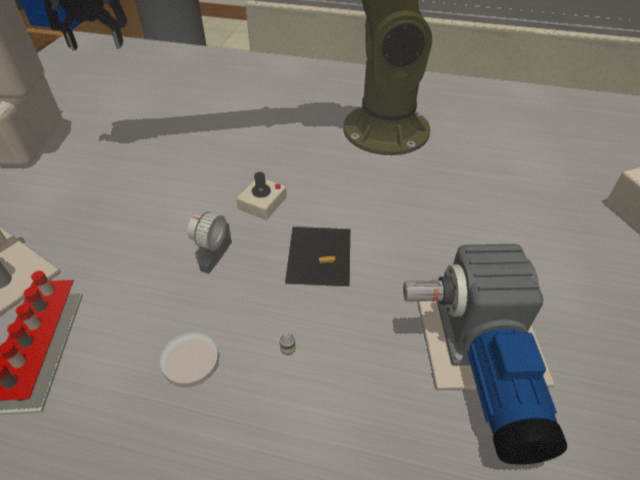

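View pics/top0.png

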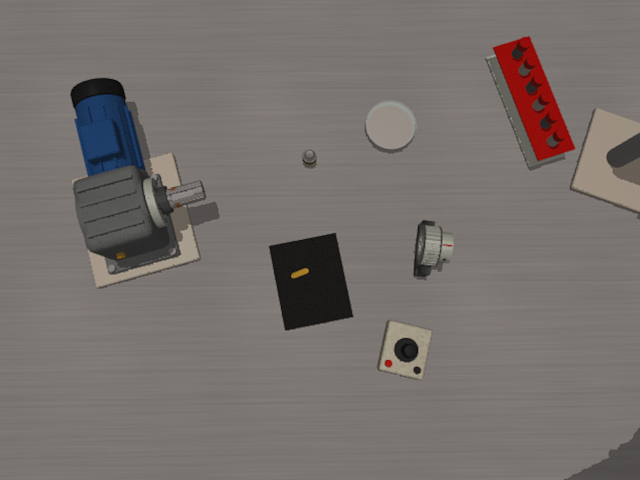

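View pics/wrist0.png

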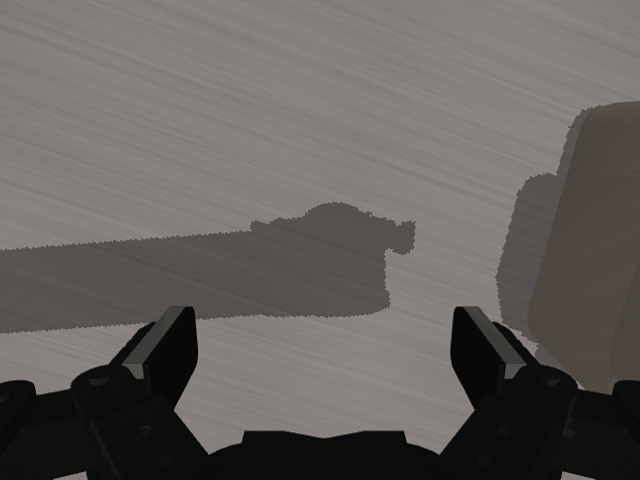

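```bash
cat > h.py <<'E'
import cv2, numpy as np
from scipy.spatial.transform import Rotation as R
from plant import ctrl
def T_cam(n,s=None):
    c=ctrl.calibration(n)
    if n!='wrist': return c,c['extrinsics']
    T=np.eye(4); q=s['ee_rot']; T[:3,:3]=R.from_quat([q[1],q[2],q[3],q[0]]).as_matrix(); T[:3,3]=s['ee_pos']
    return c,T@np.array(c['hand_eye'])
def px(c,T,u,v,d):
    p=np.array([(u-c['cx'])/c['fx']*d,(v-c['cy'])/c['fy']*d,d,1]); return (T@p)[:3]
def ray(c,T,u,v):
    T=np.array(T); return T[:3,3],T[:3,:3]@np.array([(u-c['cx'])/c['fx'],(v-c['cy'])/c['fy'],1])
def atz(c,T,u,v,z):
    o,r=ray(c,T,u,v); return o+r*(z-o[2])/r[2]
def cloud(c,T,d):
    T=np.array(T);v,u=np.mgrid[0:480,0:640]; P=np.stack([(u-c['cx'])/c['fx']*d,(v-c['cy'])/c['fy']*d,d],-1)
    return P@T[:3,:3].T+T[:3,3]
def proj(c,T,p):
    q=np.linalg.inv(np.array(T))@np.append(p,1); return c['cx']+c['fx']*q[0]/q[2],c['cy']+c['fy']*q[1]/q[2]
def crop(im,u0,v0,u1,v1,k,name):
    cv2.imwrite('pics/'+name,cv2.resize(im[v0:v1,u0:u1],None,fx=k,fy=k,interpolation=cv2.INTER_CUBIC))
def snap(name):
    s=ctrl.state(); im,d=ctrl.grab_frame('wrist'); cv2.imwrite(f'pics/{name}.png',im); np.save(name+'.npy',d)
    import pickle; pickle.dump(s,open(name+'.pkl','wb')); c,T=T_cam('wrist',s); return s,im,d,c,T
E
python3 - <<'E'
from h import *
c,T=T_cam('top'); d=np.load('top0.npy'); P=cloud(c,T,d)
for n,(u,v) in dict(key=(300,273),shaftend=(203,190),shaftmid=(188,194),boss=(447,245),tooth=(433,245),dish=(390,126),obj=(309,155),joy=(405,348),bench=(300,400)).items(): print(n,P[v,u].round(4))
im=cv2.imread('pics/top0.png'); crop(im,140,150,240,225,8,'t_shaft.png'); crop(im,390,205,490,280,8,'t_pul.png')
E
```

```text
key [ 0.4795 -0.0469  0.0129]
shaftend [0.6025 0.1039 0.1221]
shaftmid [0.5955 0.1267 0.1257]
boss [ 0.5137 -0.2832  0.0965]
tooth [ 0.5138 -0.2604  0.0982]
dish [ 0.7418 -0.2114  0.0141]
obj [ 0.6806 -0.0649  0.0443]
joy [ 0.3522 -0.2122  0.0809]
bench [ 0.2659 -0.0445  0.0015]
```

View pics/t_shaft.png

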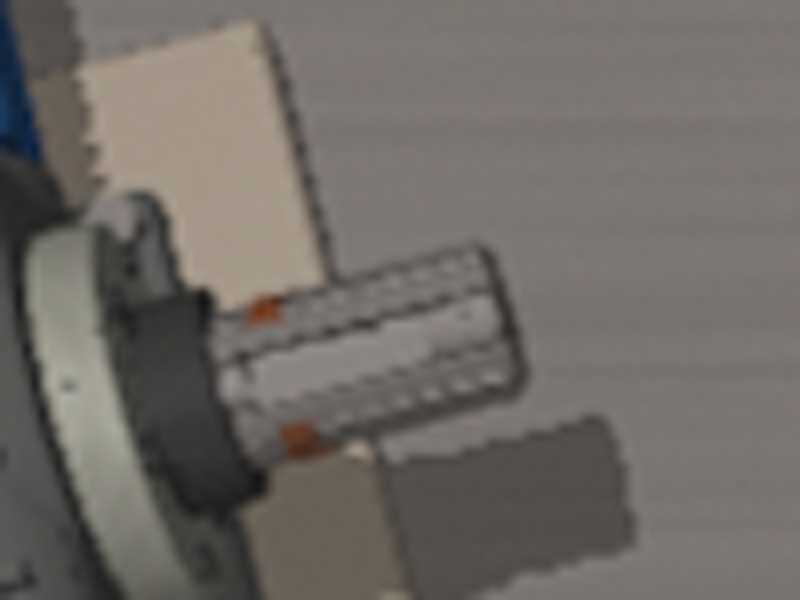

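View pics/t_pul.png

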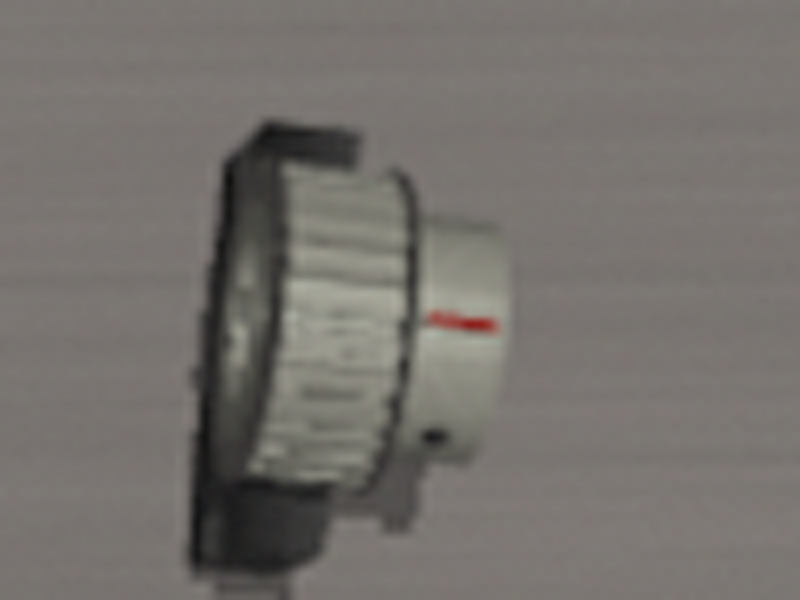

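```bash
cat >> h.py <<'E'
def pose(s):
    q=s['ee_rot']; M=R.from_quat([q[1],q[2],q[3],q[0]]).as_matrix(); return np.array(s['ee_pos']),M,np.arctan2(M[1,0],M[0,0])
def rel(p,az=None):
    """total tool shift (cm) & turn for world target"""
    e,M,a=pose(ctrl.state()); t=0 if az is None else -((az-a+np.pi)%(2*np.pi)-np.pi)
    return (M.T@(np.array(p)-e)*100).round(2),round(t,3)
E
python3 -c "
from h import *
print(rel([0.48,-0.047,0.14],1.77))"
```

```text
(array([ 43.78, -44.69,  10.51]), np.float64(-1.434))
```

Call:
{"name": "servo_tool", "arguments": {"steps": [[3.3,-3.3,0,-0.12,8.5],[6.6,-6.6,0,-0.24,8.5],[9.9,-9.9,0,-0.36,8.5],[13.2,-13.2,0,-0.48,8.5],[16.5,-16.5,0,-0.6,8.5],[19.8,-19.8,0,-0.72,8.5],[23,-23,0,-0.84,8.5],[26,-26,0,-0.96,8.5]], "grip_force": 30}}

```text
t: 0.95
ee_pos: [0.3745, -0.2804, 0.2452]
ee_rot: [0.0, 0.796, 0.606, -0.0]
ft_force: [-0.3, -0.7, 0.5]
gripper_width: 0.997
```

```bash
python3 -c "
from h import *
print(rel([0.48,-0.047,0.14],1.77))"
```

```text
(array([25.31,  3.96, 10.52]), np.float64(-0.469))
```

Call:
{"name": "servo_tool", "arguments": {"steps": [[4,0.5,0,-0.1,8.5],[8,1,1,-0.2,8.5],[12,1.5,3,-0.3,8.5],[16,2,5,-0.4,8.5],[20,3,7,-0.469,8.5],[24,4,9,-0.469,8.5],[25.3,4,10.5,-0.469,8.5],[25.3,4,10.5,-0.469,8.5]]}}

```text
t: 1.75
ee_pos: [0.4799, -0.047, 0.1383]
ee_rot: [-0.002, 0.633, 0.774, -0.0]
ft_force: [-0.5, 0.4, 0.1]
gripper_width: 0.993
```

Run:
```python
from h import *
s,im,d,c,T=snap('wk1'); print(pose(s)[0],pose(s)[2])
```

```text
[ 0.47993253 -0.04701369  0.13826855] 1.7700118872624886
```

View pics/wk1.png

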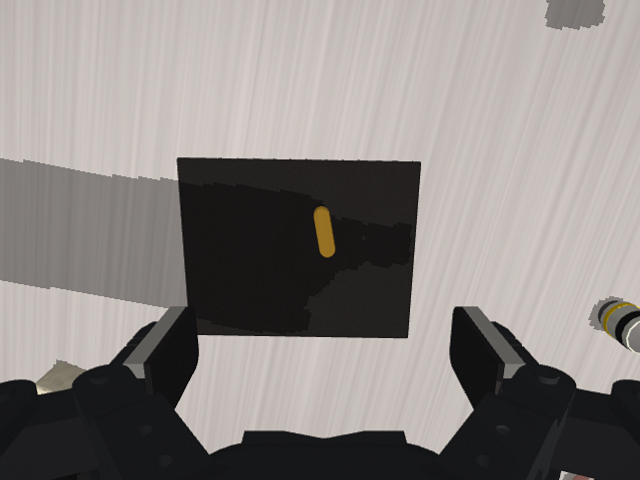

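```bash
cat >> h.py <<'E'
def keypose(im,c,T,z=0.011):
    hsv=cv2.cvtColor(im,cv2.COLOR_BGR2HSV); m=((hsv[...,0]>10)&(hsv[...,0]<30)&(hsv[...,1]>150)&(hsv[...,2]>80)).astype(np.uint8)
    n,l,st,ce=cv2.connectedComponentsWithStats(m); 
    return n,l,st,ce
E
python3 - <<'E'
from h import *
import pickle
s=pickle.load(open('wk1.pkl','rb')); im=cv2.imread('pics/wk1.png'); d=np.load('wk1.npy'); c,T=T_cam('wrist',s)
n,l,st,ce=keypose(im,c,T)
for i in range(1,n):
    if st[i,4]>100:
        print(st[i],ce[i]); v,u=np.where(l==i)
        pts=np.array([atz(c,T,a,b,0.011) for a,b in zip(u,v)])
        (cx,cy),(w,h),ang=cv2.minAreaRect((pts[:,:2]*1e4).astype(np.float32)); print(cx/1e4,cy/1e4,w/10,h/10,ang)
        C=np.cov(pts[:,:2].T); w_,V=np.linalg.eigh(C); a=V[:,1]; print('axis az',np.arctan2(a[1],a[0]),pts.mean(0))
        P=cloud(c,T,d); print('z top',np.median(P[l==i][:,2]))
P=cloud(c,T,d); print(P[190,230],P[100,320])
E
```

```text
[314 206  21  51 765] [323.85751634 231.30849673]
0.479078125 -0.0438352783203125 9.867238616943359 32.437197875976565 20.870319366455078
axis az 1.9287924648981971 [ 0.47907485 -0.04372675  0.011     ]
z top 0.01036194330244733
[603 303  32  33 148] [612.33108108 313.86486486]
0.67596640625 -0.06179510498046875 24.4394287109375 12.306434631347656 72.85986328125
axis az 1.225510330532184 [ 0.67406086 -0.06066331  0.011     ]
z top 0.011767404641172263
[ 0.41685777 -0.03151878  0.00192074] [ 4.61357010e-01  3.20564798e-02 -1.53260558e-04]
```

```bash
python3 -c "
from h import *
print(rel([0.597,0.125,0.225],1.77))"
```

```text
(array([14.82, 14.83, -8.58]), np.float64(-0.003))
```

Call:
{"name": "servo_tool", "arguments": {"steps": [[0,0,-4.5,0,8.5],[2,2,-8.6,0,8.5],[5,5,-8.6,0,8.5],[8,8,-8.6,0,8.5],[11,11,-8.6,0,8.5],[14,14,-8.6,0,8.5],[14.8,14.8,-8.6,0,8.5],[14.8,14.8,-8.6,0,8.5]]}}

```text
t: 2.6
ee_pos: [0.5984, 0.1241, 0.2267]
ee_rot: [-0.0, 0.635, 0.773, 0.0]
ft_force: [0.1, -0.4, -0.3]
gripper_width: 0.99
```

Run:
```python
from h import *
s,im,d,c,T=snap('ws1'); print(pose(s)[0],pose(s)[2])
crop(im,220,140,420,290,4,'ws1c.png')
```

```text
[0.5983868  0.12405968 0.22665906] 1.7658271094274778
```

View pics/ws1.png

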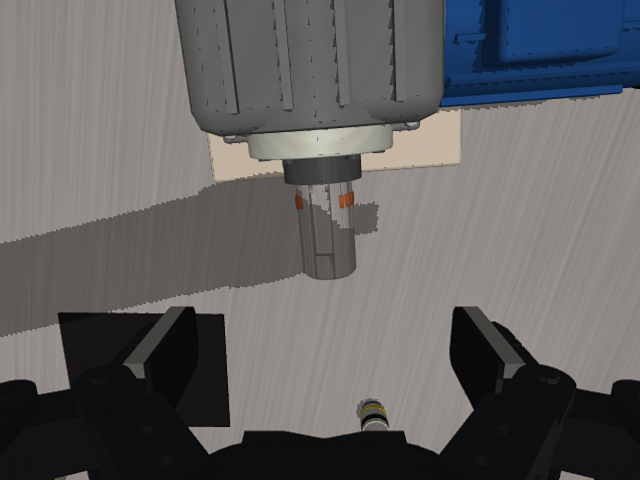

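View pics/ws1c.png

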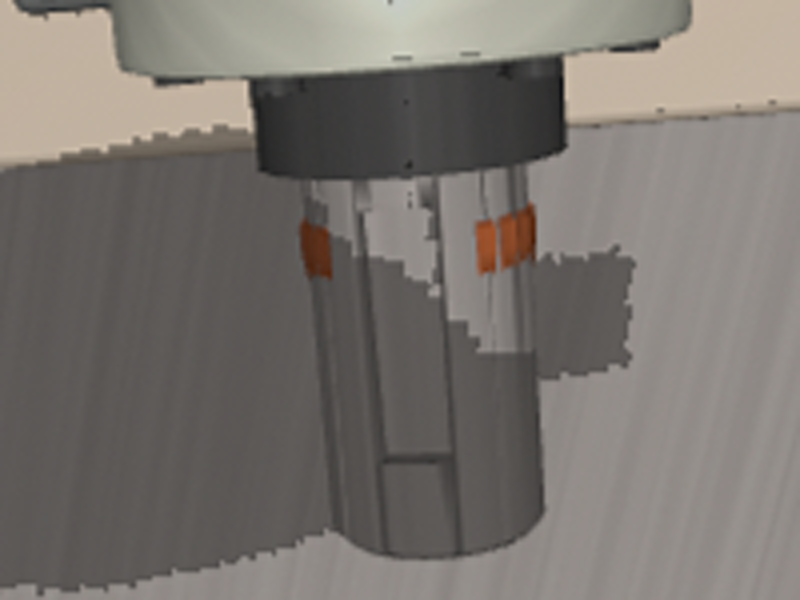

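Run:
```python
from h import *
import pickle
from scipy.optimize import least_squares
s=pickle.load(open('ws1.pkl','rb')); d=np.load('ws1.npy'); c,T=T_cam('wrist',s)
P=cloud(c,T,d)[186:280,290:362].reshape(-1,3); P=P[(P[:,2]>0.105)&(P[:,2]<0.14)]
print(len(P),P.min(0),P.max(0))
def f(p,Q):
    x0,az,z0=p; a=np.array([np.cos(az),np.sin(az),0]); o=np.array([x0,0.12,z0]); v=Q-o; v=v-np.outer(v@a,a); return np.linalg.norm(v,axis=1)-.016
r=least_squares(f,[0.597,-1.37,0.112],args=(P,),loss='soft_l1',f_scale=0.0005); print(r.x, np.percentile(abs(r.fun),[10,50,80]))
x0,az,z0=r.x; a=np.array([np.cos(az),np.sin(az),0]); yv=np.cross([0,0,1],a)
v=P-np.array([x0,.12,z0]); L=v@a; Y=v@yv; Z=v[:,2]; ang=np.arctan2(-Y,Z); rad=np.hypot(Y,Z)
print('range along axis',L.min(),L.max())
for t in np.arange(-0.9,0.9,0.1):
    m=(ang>t)&(ang<t+.1)&(L>-.02)&(L<0.0); 
    if m.sum()>3: print(round(t,2),m.sum(),(np.median(rad[m])*1000).round(2))
m=(rad<.0142)&(L<.002)
# floor plane fit
q=P[m]; ce=q.mean(0); u,S,V=np.linalg.svd(q-ce); n=V[2]*np.sign(V[2][2]); print('floor',m.sum(),S/np.sqrt(m.sum()),'normal roll toward yv',n@yv, n@a,'mean Y',Y[m].mean(),'Z',Z[m].mean(),'dist',((ce-np.array([x0,.12,z0]))@n))
```

```text
5018 [0.57609733 0.10409475 0.11127738] [0.61959736 0.16031209 0.12907309]
[ 0.60193254 -1.3092443   0.11101846] [0.00010179 0.0006051  0.00302937]
range along axis -0.04047850694070107 0.01398095485216381
-0.9 62 16.1
-0.8 65 16.13
-0.7 73 16.33
-0.6 82 16.41
-0.5 92 16.35
-0.4 95 16.4
-0.3 101 16.42
-0.2 129 13.18
-0.1 80 12.1
-0.0 75 11.75
0.1 80 11.55
0.2 76 11.76
0.3 77 11.78
0.4 91 12.36
0.5 189 14.96
0.6 88 16.26
0.7 74 16.48
0.8 61 16.55
floor 1117 [0.01042218 0.00292813 0.00067248] normal roll toward yv -0.17221139067648822 -0.0045486889591720495 mean Y -0.0025600803551069705 Z 0.011297824243389262 dist 0.011656115956248832
```

```bash
cat > fitshaft.py <<'E'
from h import *
import pickle
from scipy.optimize import least_squares
def fit(name,box=(186,280,290,362),p0=(0.602,-1.31,0.111,0.17)):
    s=pickle.load(open(name+'.pkl','rb')); d=np.load(name+'.npy'); c,T=T_cam('wrist',s)
    v0,v1,u0,u1=box
    P=cloud(c,T,d)[v0:v1,u0:u1].reshape(-1,3); P=P[(P[:,2]>0.105)&(P[:,2]<0.14)]
    def fr(p):
        x0,az,z0,th=p; a=np.array([np.cos(az),np.sin(az),0]); yv=np.cross([0,0,1],a)
        v=P-np.array([x0,.12,z0]); L=v@a;Y=v@yv;Z=v[:,2]
        # shaft frame rolled: z' = cos Z - sin yv ; th>0 leans to -yv
        z=Z*np.cos(th)-Y*np.sin(th); y=Y*np.cos(th)+Z*np.sin(th); return L,y,z
    def f(p):
        L,y,z=fr(p); r=np.hypot(y,z)-.016
        inslot=(abs(y)<.0055)
        # slot model: distance to floor (inside) or cylinder
        fl=z-.011
        dd=np.where(inslot&(z<.0135),np.minimum(abs(fl),0.0055-abs(y)),np.abs(r))
        return dd[msk(L,np.hypot(y,z))]
    L0,y0,z0=fr(p0); end=L0.max()
    keep=(L0<end-.003)&(L0>end-.052)
    keep&=~((L0>end-.020)&(abs(y0)<.007))   # slot end region, keep slot from inside only
    msk=lambda L,r: keep
    r=least_squares(f,p0,loss='soft_l1',f_scale=0.0003,x_scale=[1e-3,1e-2,1e-3,1e-2],diff_step=1e-4)
    best=r
    for dth in np.arange(-.15,.16,.03):
        p=np.array(r.x);p[3]+=dth; q=least_squares(f,p,loss='soft_l1',f_scale=0.0003,x_scale=[1e-3,1e-2,1e-3,1e-2],diff_step=1e-4)
        if q.cost<best.cost: best=q
    L,y,z=fr(best.x); x0,az,zz,th=best.x
    # end of the shaft: along-axis extents
    rr=np.hypot(y,z); Le=np.percentile(L[(rr>.0145)],99.8); 
    a=np.array([np.cos(az),np.sin(az),0])
    print(name,'x0,az,z0,th',best.x.round(4),'cost',best.cost,'res med',np.median(best.fun)*1e3,'Lend',Le, 'end pt',(np.array([x0,.12,zz])+Le*a).round(4))
    m=(abs(y)<.0045)&(z<.0120)&(z>.0095); print('slot L range',np.percentile(L[m],[0.5,99.5]),'floor z',np.median(z[m]))
    m=(abs(z-.011)<.001); print('slot floor y range',np.percentile(y[m&(L<Le-.02)],[1,99]))
    return best.x
if __name__=='__main__':
    import sys
    fit('ws1')
E
python3 fitshaft.py
```

```text
ws1 x0,az,z0,th [ 0.6018 -1.3055  0.1115  0.1797] cost 0.00027961320632861794 res med 0.32131116229282103 Lend 0.013001969745378174 end pt [0.6052 0.1075 0.1115]
slot L range [-0.036172   -0.00106358] floor z 0.010928736205867876
slot floor y range [-0.01236814  0.01273668]
```

```bash
python3 -c "
from h import *
print(rel([0.479,-0.0438,0.10],1.932))"
```

```text
(array([-14.  , -14.86,  12.68]), np.float64(-0.168))
```

Call:
{"name": "servo_tool", "arguments": {"steps": [[-3,-3,0,-0.05,6],[-6,-6,0,-0.1,4],[-9,-9,2,-0.168,3],[-12,-12,5,-0.168,3],[-14,-14.9,8,-0.168,3],[-14,-14.9,11,-0.168,3],[-14,-14.9,12.7,-0.168,3],[-14,-14.9,12.7,-0.168,3]], "grip_force": 25}}

```text
t: 3.45
ee_pos: [0.4755, -0.0453, 0.0976]
ee_rot: [-0.002, 0.57, 0.821, -0.002]
ft_force: [-0.6, 0.1, -0.4]
gripper_width: 0.346
```

```bash
cat > keyloc.py <<'E'
from h import *
import sys
s,im,d,c,T=snap(sys.argv[1]); e,M,a=pose(s); print(e,a,s['ft_force'],s['gripper_width'])
n,l,st,ce=keypose(im,c,T)
for i in range(1,n):
    if st[i,4]>200:
        print(st[i],ce[i]); v,u=np.where(l==i)
        pts=np.array([atz(c,T,a_,b,float(sys.argv[2])) for a_,b in zip(u,v)])
        (cx,cy),(w,h),ang=cv2.minAreaRect((pts[:,:2]*1e4).astype(np.float32)); print(cx/1e4,cy/1e4,w/10,h/10,ang)
        t=M.T@(np.array([cx/1e4,cy/1e4,e[2]])-e); print('in tool xy mm',t*1000)
        x,y,w,h=cv2.boundingRect((l==i).astype(np.uint8))
E
python3 keyloc.py wk2 0.011
```

```text
[ 0.47549689 -0.04528602  0.09758478] 1.9280462849615372 [-0.60688433  0.14716699 -0.38902759] 0.34550245257133394
[ 322  225   19   61 1063] [331.01222954 255.2229539 ]
0.478783056640625 -0.043691036987304685 9.62523956298828 33.192849731445314 21.076433181762695
in tool xy mm [ 0.34510644  3.63640289 -0.01709841]
```

View pics/wk2.png

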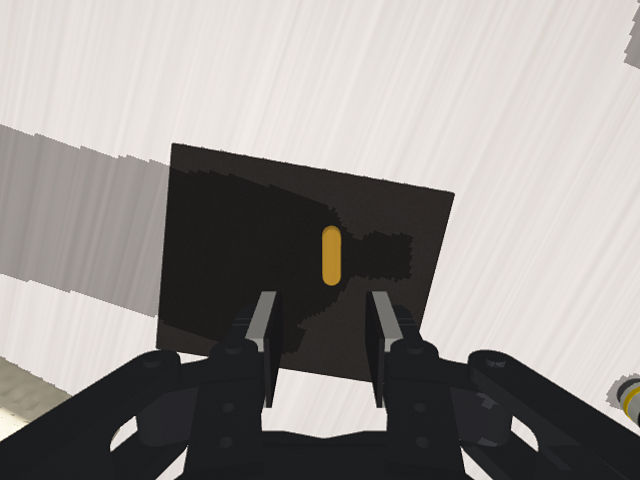

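Call:
{"name": "servo_tool", "arguments": {"steps": [[0,0.36,2,0,2.2],[0,0.36,4,0,2.2],[0,0.36,5.5,0,2.2],[0,0.36,5.5,0,2.2],[0,0.36,5.5,0,2.2]]}}

```text
t: 4.0
ee_pos: [0.4824, -0.0413, 0.045]
ee_rot: [0.0, 0.568, 0.823, 0.0]
ft_force: [0.2, 0.6, 0.2]
gripper_width: 0.259
```

```bash
python3 keyloc.py wk3 0.011
```

```text
[ 0.48242265 -0.04132528  0.04503682] 1.9324703659625544 [0.19865105 0.60535677 0.19892653] 0.25890342419357654
[ 301  258   25   77 1744] [313.14678899 295.59059633]
0.478779833984375 -0.04351627502441406 9.892527770996093 33.557647705078125 20.79165267944336
in tool xy mm [-7.60270992e-01 -4.18240615e+00 -1.66547721e-03]
```

View pics/wk3.png

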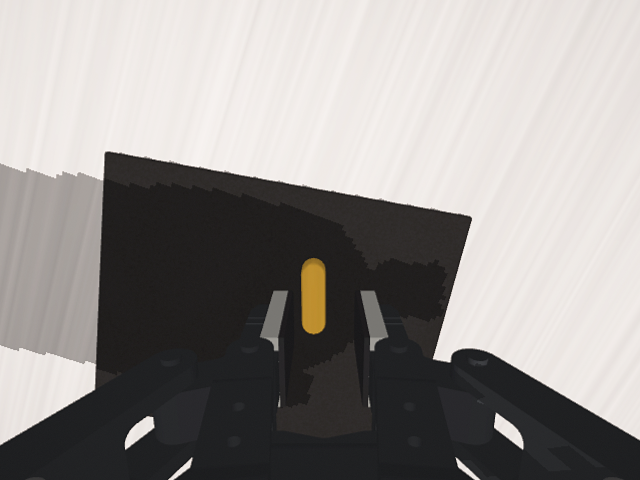

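Call:
{"name": "servo_tool", "arguments": {"steps": [[0,-0.4,0,0,2.2],[0,-0.4,0,0,2.2],[0,-0.4,0,0,2.2],[0,-0.4,0,0,2.2]]}}

```text
t: 4.45
ee_pos: [0.4784, -0.0426, 0.0446]
ee_rot: [0.0, 0.568, 0.823, -0.0]
ft_force: [-0.6, -0.8, 0.8]
gripper_width: 0.26
```

```bash
python3 keyloc.py wk4 0.011
```

```text
[ 0.47842645 -0.04255016  0.04456969] 1.9326928835053396 [-0.55887508 -0.83299961  0.80757594] 0.25981932599219476
[ 311  259   25   77 1749] [323.16695254 296.62893082]
0.47870546875 -0.043514447021484375 9.850959777832031 33.5148193359375 21.165014266967773
in tool xy mm [-1.00061249e+00 -8.04629092e-02  5.09149212e-04]
```

Call:
{"name": "servo_tool", "arguments": {"steps": [[-0.1,0,1,0,2.2],[-0.1,0,1.8,0,2.2],[-0.1,0,2.25,0,2.2],[-0.1,0,2.25,0,2.2],[-0.1,0,2.25,0,1.6],[-0.1,0,2.25,0,0.8],[-0.1,0,2.25,0,0.8],[-0.1,0,2.25,0,0.8]], "grip_force": 25}}

```text
t: 5.3
ee_pos: [0.4788, -0.0434, 0.022]
ee_rot: [0.0, 0.568, 0.823, -0.0]
ft_force: [-0.5, 0.0, 0.4]
gripper_width: 0.101
```

```bash
python3 keyloc.py wk5 0.011
```

```text
[ 0.47876077 -0.04341834  0.02198364] 1.932839905628529 [-0.47352457  0.04588135  0.44398792] 0.10071108808325628
[ 310  276   28   87 2052] [323.76851852 319.05653021]
0.47881435546875 -0.04322821044921875 9.438008117675782 33.619815063476565 20.72508430480957
in tool xy mm [ 1.58821333e-01  1.17453922e-01 -3.62475197e-05]
```

View pics/wk5.png

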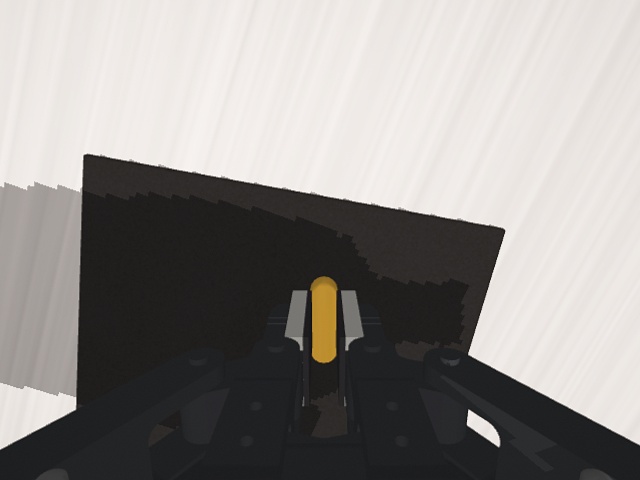

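Call:
{"name": "servo_tool", "arguments": {"steps": [[0,0,0,0,1.6],[0,0,0,0,1.6],[0,0,0.3,0,1.6],[0,0,0.3,0,1.6],[0,0,0.3,0,0.7],[0,0,0.3,0,0.7],[0,0,0.3,0,0.7],[0,0,0.3,0,0.7]], "grip_force": 25}}

```text
t: 6.15
ee_pos: [0.4786, -0.0433, 0.0188]
ee_rot: [-0.0, 0.568, 0.823, -0.0]
ft_force: [-0.5, -0.4, -0.5]
gripper_width: 0.106
```

```bash
python3 keyloc.py wk6 0.011; python3 -c "
from h import *
im=cv2.imread('pics/wk6.png'); crop(im,260,250,390,350,6,'wk6c.png')"
```

```text
[ 0.47858489 -0.04334502  0.01877084] 1.932805411392922 [-0.48081247 -0.36437071 -0.48396142] 0.10627502140298276
[ 311  280   26   89 2176] [323.52297794 324.00275735]
0.47886494140625 -0.043446920776367186 8.965898895263672 33.8435791015625 20.31304168701172
in tool xy mm [-1.94479297e-01  2.25807237e-01 -1.71891744e-05]
```

View pics/wk6c.png

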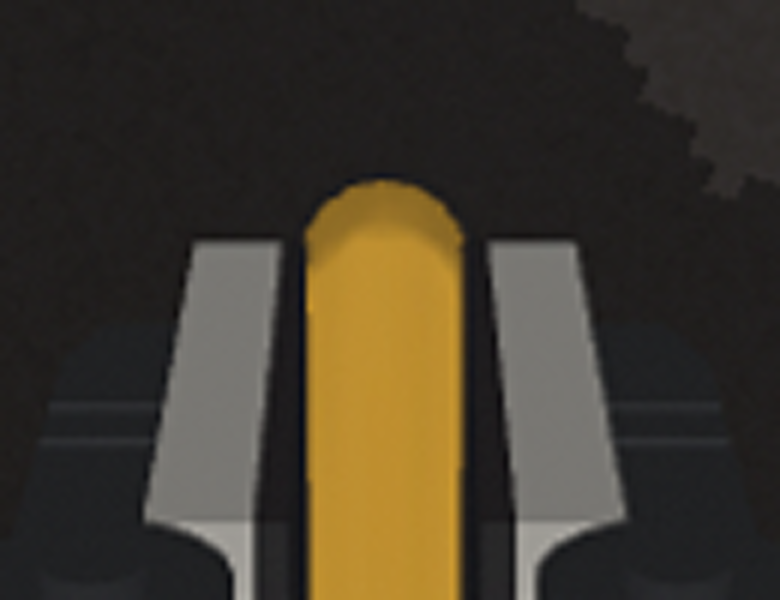

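```bash
python3 -c "
from h import *
print(rel([0.5946,0.1377,0.165],1.836))"
```

```text
(array([ 12.82,  17.26, -14.62]), np.float64(0.097))
```

Call:
{"name": "servo_tool", "arguments": {"steps": [[0,0,-0.5,0,0.7],[0,0,-1.5,0,0.7],[0,0,-4,0,0.7],[0,0,-8,0,0.7],[0,0,-12,0,0.7],[0,0,-15,0,0.7],[0,0,-15,0,0.7]]}}

```text
t: 6.9
ee_pos: [0.4818, -0.0434, 0.1741]
ee_rot: [0.005, 0.568, 0.823, 0.001]
ft_force: [0.0, -0.1, 0.1]
gripper_width: 0.105
```

Call:
{"name": "servo_tool", "arguments": {"steps": [[2.5,3.4,0,0.02,0.7],[5,6.8,0,0.05,0.7],[7.5,10.2,0,0.08,0.7],[10,13.5,0,0.097,0.7],[12,16,0,0.097,0.7],[12.8,17.25,0,0.097,0.7],[12.8,17.25,0,0.097,0.7],[12.8,17.25,0,0.097,0.7]]}}

```text
t: 7.7
ee_pos: [0.594, 0.1371, 0.1682]
ee_rot: [-0.0, 0.607, 0.794, -0.001]
ft_force: [-0.9, -0.8, 0.6]
gripper_width: 0.104
```

Call:
{"name": "servo_tool", "arguments": {"steps": [[0,0,0,0,0.7],[0,0,0,0,0.7]]}}

```text
t: 7.9
ee_pos: [0.5944, 0.1358, 0.1688]
ee_rot: [0.0, 0.608, 0.794, -0.001]
ft_force: [0.2, 0.0, -0.2]
gripper_width: 0.103
```

```bash
python3 keyloc.py ws2 0.156; python3 -c "
from h import *
im=cv2.imread('pics/ws2.png'); crop(im,220,190,420,340,4,'ws2c.png')
print(rel([0.5946,0.1377,0.165],1.836))
"
```

```text
[0.5943683  0.13580923 0.1687928 ] 1.8338776409981272 [ 0.23923203  0.02295592 -0.22040706] 0.10252637287249043
[ 311  281   26   87 2085] [323.58129496 323.82254197]
0.595211181640625 0.1332169189453125 9.284829711914062 34.31727294921875 14.638461112976074
in tool xy mm [-2.72231518  0.1397344   0.00319511]
(array([0.16, 0.06, 0.39]), np.float64(-0.002))
```

View pics/ws2c.png

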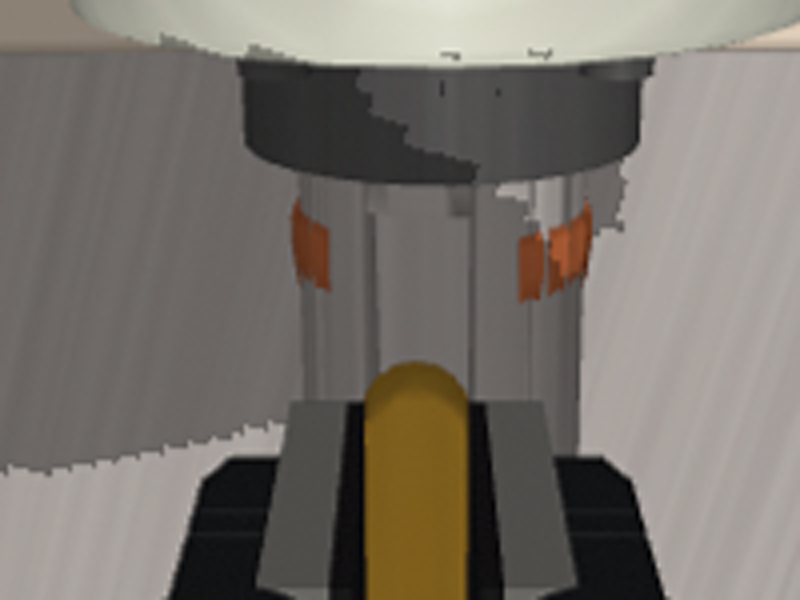

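Run:
```python
from h import *
import pickle
from scipy.optimize import least_squares
for name,box,Lm in (('ws2',(238,288,290,372),None),('ws1',(186,262,290,362),None)):
    s=pickle.load(open(name+'.pkl','rb')); d=np.load(name+'.npy'); c,T=T_cam('wrist',s)
    v0,v1,u0,u1=box
    im=cv2.imread(f'pics/{name}.png')
    P=cloud(c,T,d)[v0:v1,u0:u1].reshape(-1,3); P=P[(P[:,2]>0.105)&(P[:,2]<0.131)]
    if name=='ws2':
        # drop points belonging to gripper: limit y world
        P=P[P[:,1]>0.138]
    def fr(p,Q):
        x0,az,z0,th=p; a=np.array([np.cos(az),np.sin(az),0]); yv=np.cross([0,0,1],a)
        v=Q-np.array([x0,.14,z0]); L=v@a;Y=v@yv;Z=v[:,2]
        return L,Y*np.cos(th)+Z*np.sin(th),Z*np.cos(th)-Y*np.sin(th)
    p=np.array([0.5965,-1.3055,.1115,.18])
    L,y,z=fr(p,P); m=(L<.01)&(L>-.014 if name=='ws2' else L>-.018)
    P=P[m]; L,y,z=fr(p,P); 
    for it in range(4):
        cyl=(abs(y)>.0065)|(np.hypot(y,z)>.0155); fl=(abs(y)<.0045)&(z<.0125)
        def f(q):
            _,y,z=fr(q,P); return np.r_[np.hypot(y,z)[cyl]-.016,(z[fl]-.011)*1.0, [ (q[1]+1.3055)*0.0]]
        r=least_squares(f,p,loss='soft_l1',f_scale=.0003,x_scale=[1e-3,1e-2,1e-3,1e-2]); p=r.x; L,y,z=fr(p,P)
    fl=(abs(z-.011)<.0008)&(np.hypot(y,z)<.0135)
    print(name,p.round(4),cyl.sum(),fl.sum(),'res',np.median(abs(r.fun))*1e3,'floor y',np.percentile(y[fl],[2,98]).round(5))
    h,e=np.histogram(y[(z<.0122)],bins=np.arange(-.009,.009,.0005)); print(h)
```

```text
ws2 [ 0.5962 -1.3193  0.1116  0.183 ] 1651 622 res 0.3352253462884699 floor y [-0.00511  0.00458]
[ 0  0  0  1  0  0  2 34 30 37 34 37 35 32 41 35 37 38 35 39 45 37 40 40
 39 42 38 24  0  0  0  0  0  0  2]
ws1 [ 0.5964 -1.3056  0.1115  0.1815] 1824 648 res 0.32972410925238493 floor y [-0.00514  0.00455]
[ 0  0  0  0  0  0  2 29 40 38 36 44 40 36 38 35 36 44 33 49 35 36 39 35
 40 34 41 21  0  0  0  0  0  0  2]
```

Call:
{"name": "servo_tool", "arguments": {"steps": [[0.16,0.05,0,0,0.7],[0.16,0.05,1,0,0.7],[0.16,0.05,1.5,0,0.7],[0.16,0.05,1.8,0,0.7],[0.16,0.05,1.8,0,0.7],[0.16,0.05,1.8,0,0.7]]}}

```text
t: 8.55
ee_pos: [0.5946, 0.1392, 0.1506]
ee_rot: [-0.0, 0.607, 0.794, -0.0]
ft_force: [-0.6, 0.5, -0.5]
gripper_width: 0.11
```

```bash
python3 keyloc.py ws3 0.141; python3 -c "
from h import *
im=cv2.imread('pics/ws3.png'); crop(im,220,190,420,340,4,'ws3c.png')
print(rel([0.5948,0.1377,0.1406],1.833))
"
```

```text
[0.59463751 0.13918982 0.15064628] 1.8359407240731613 [-0.59449584  0.47676893 -0.52659258] 0.11000433176779587
[ 311  281   26   87 2098] [323.66062917 323.978551  ]
0.59496767578125 0.1381325927734375 9.089277648925782 33.51625366210938 15.191487312316895
in tool xy mm [-1.10680090e+00  4.15801750e-02 -7.08323708e-05]
(array([-0.15, -0.04,  1.03]), np.float64(0.003))
```

View pics/ws3c.png

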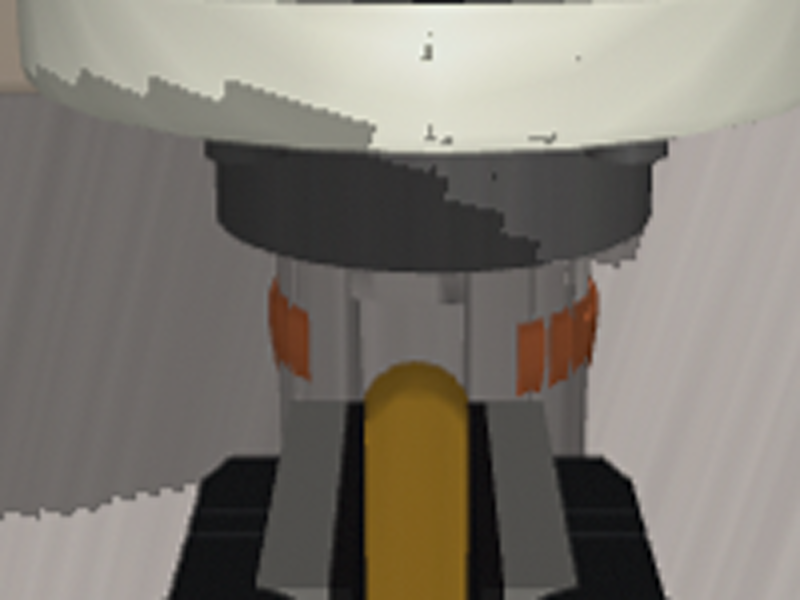

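Call:
{"name": "servo_tool", "arguments": {"steps": [[-0.1,-0.03,0.2,0,0.7],[-0.1,-0.03,0.4,0,0.7],[-0.1,-0.03,0.5,0,0.7],[-0.1,-0.03,0.55,0,0.7],[-0.1,-0.03,0.6,0,0.7],[-0.1,-0.03,0.65,0,0.7],[-0.1,-0.03,0.65,0,0.7],[-0.1,-0.03,0.65,0,0.7]]}}

```text
t: 9.4
ee_pos: [0.5947, 0.1381, 0.1443]
ee_rot: [0.0, 0.607, 0.794, -0.0]
ft_force: [-0.5, 0.7, -1.2]
gripper_width: 0.103
```

```bash
python3 keyloc.py ws4 0.135; python3 -c "
from h import *
im=cv2.imread('pics/ws4.png'); crop(im,220,190,420,340,4,'ws4c.png')
print(rel([0.5948,0.1377,0.1406],1.833))
"
```

```text
[0.59465534 0.13808141 0.14429855] 1.8358534494480028 [-0.52098709  0.6533019  -1.21979345] 0.10274708285426615
[ 311  281   26   87 2097] [323.65474487 323.96137339]
0.594942529296875 0.1371932373046875 9.063127899169922 33.43443908691406 15.17629623413086
in tool xy mm [-9.32392479e-01  4.44918757e-02  9.42599325e-05]
(array([-0.04,  0.  ,  0.37]), np.float64(0.003))
```

View pics/ws4c.png

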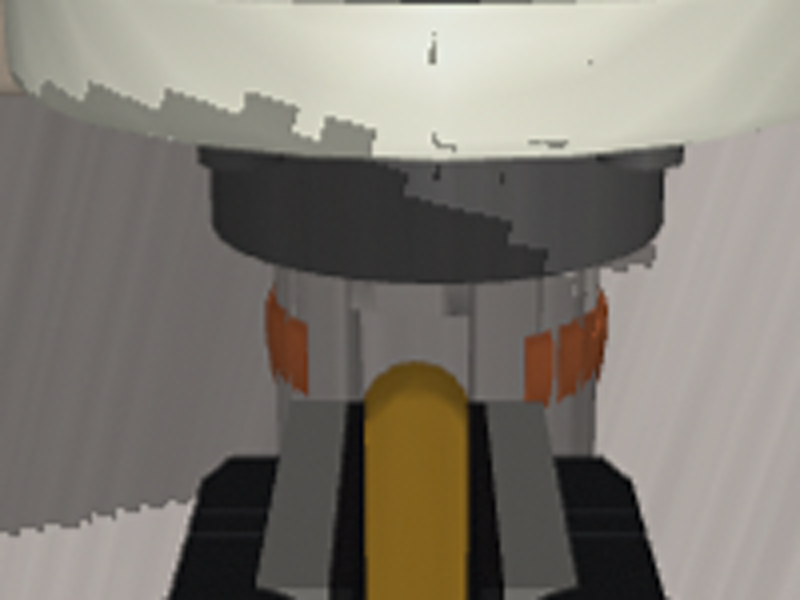

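Call:
{"name": "servo_tool", "arguments": {"steps": [[0,-0.02,0.05,0,0.7],[0,-0.02,0.1,0,0.7],[0,-0.02,0.15,0,0.7],[0,-0.02,0.2,0,0.7],[0,-0.02,0.2,0,0.7]]}}

```text
t: 9.95
ee_pos: [0.5944, 0.138, 0.1423]
ee_rot: [0.0, 0.607, 0.794, -0.0]
ft_force: [0.0, -0.1, -0.6]
gripper_width: 0.101
```

Call:
{"name": "servo_tool", "arguments": {"steps": [[0,0,0.05,0,0.7],[0,0,0.1,0,0.7],[0,0,0.1,0,0.7]]}}

```text
t: 10.25
ee_pos: [0.5945, 0.138, 0.142]
ee_rot: [0.0, 0.608, 0.794, -0.0]
ft_force: [-2.3, -0.6, 5.2]
gripper_width: 0.101
```

Call:
{"name": "servo_tool", "arguments": {"steps": [[0,-0.03,0.0,0,0.7],[0,-0.05,0.0,0,0.7],[0,-0.05,0.05,0,0.7],[0,-0.05,0.05,0,0.7]]}}

```text
t: 10.65
ee_pos: [0.5945, 0.1381, 0.142]
ee_rot: [0.001, 0.607, 0.794, 0.0]
ft_force: [-1.8, -1.0, 7.3]
gripper_width: 0.107
```

Call:
{"name": "servo_tool", "arguments": {"steps": [[0,0.03,0.0,0,0.7],[0,0.06,0.0,0,0.7],[0,0.1,0.0,0,0.7],[0,0.1,0.0,0,0.7]]}}

```text
t: 11.05
ee_pos: [0.5946, 0.1381, 0.1419]
ee_rot: [0.0, 0.607, 0.794, -0.001]
ft_force: [-5.0, -2.0, 8.9]
gripper_width: 0.104
```

```bash
python3 keyloc.py ws5 0.1335; python3 -c "
from h import *
im=cv2.imread('pics/ws5.png'); crop(im,250,230,400,342,5,'ws5c.png')
"
```

```text
[0.59461255 0.13813227 0.14190514] 1.835839715448477 [-5.04666514 -2.04905795  8.90567066] 0.10403930839904188
[ 311  281   26   87 2093] [323.59340659 323.91447683]
0.594770751953125 0.137670458984375 9.00506134033203 33.22911376953125 15.201761245727539
in tool xy mm [-4.87127400e-01  3.17054857e-02  3.71875770e-04]
```

View pics/ws5c.png

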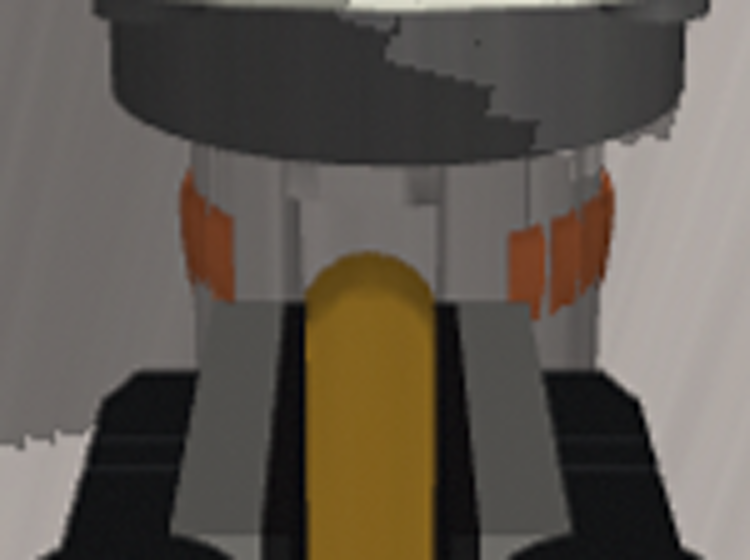

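Call:
{"name": "servo_tool", "arguments": {"steps": [[0,-0.06,0.0,0,0.7],[0,-0.06,-0.05,0,0.7],[0,-0.06,-0.05,0,1.2],[0,-0.06,-0.05,0,1.5],[0,-0.06,-0.05,0,1.8],[0,-0.06,-0.05,0,1.8]]}}

```text
t: 11.7
ee_pos: [0.5943, 0.138, 0.1409]
ee_rot: [-0.0, 0.607, 0.794, 0.0]
ft_force: [0.9, -0.2, 0.7]
gripper_width: 0.214
```

```bash
python3 keyloc.py ws6 0.131; python3 -c "
from h import *
im=cv2.imread('pics/ws6.png'); crop(im,250,230,400,342,5,'ws6c.png')
"
```

```text
[0.59433175 0.13803273 0.14086013] 1.8358533806271284 [ 0.88064596 -0.24993275  0.74577048] 0.21428579509322096
[ 309  279   28   86 2193] [322.85636115 321.37163703]
0.594085546875 0.13773001708984375 9.580724334716797 33.07615661621094 15.651195526123047
in tool xy mm [-2.27647596e-01 -3.16900633e-01 -7.86147641e-06]
```

View pics/ws6c.png

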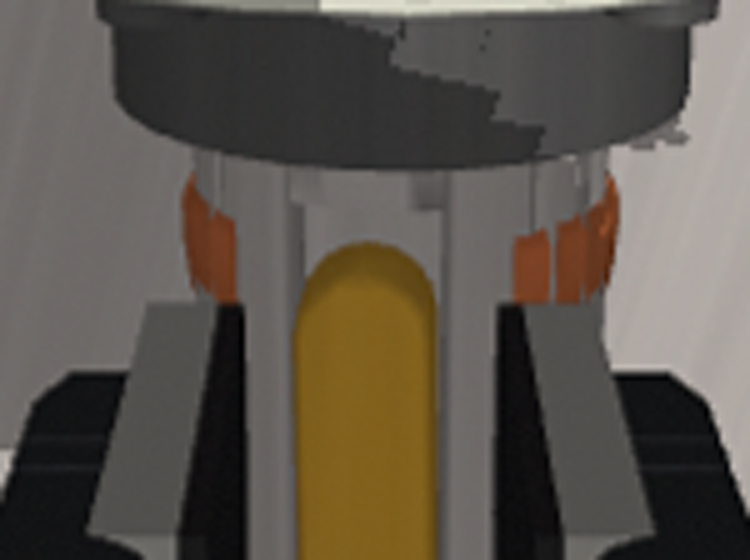

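Call:
{"name": "servo_tool", "arguments": {"steps": [[0,0,-0.5,0,2.0],[0,0,-2,0,2],[0,0,-5,0,2],[-1,0,-7,0,2],[-1,0,-7,0,2],[-1,0,-7,0,2]]}}

```text
t: 12.35
ee_pos: [0.5973, 0.1283, 0.2123]
ee_rot: [0.001, 0.608, 0.794, 0.0]
ft_force: [-0.1, -0.2, -0.4]
gripper_width: 0.235
```

```bash
cat > keychk.py <<'E'
from h import *
import sys
s,im,d,c,T=snap(sys.argv[1]); e,M,a=pose(s); print(e,a)
n,l,st,ce=keypose(im,c,T); i=1+np.argmax(st[1:,4]); print(st[i])
crop(im,*[int(x) for x in (ce[i][0]-60,ce[i][1]-60,ce[i][0]+60,ce[i][1]+40)],6,sys.argv[1]+'c.png')
P=cloud(c,T,d); Q=P[l==i]
az=-1.308; ax=np.array([np.cos(az),np.sin(az),0]); yv=np.cross([0,0,1],ax); o=np.array([.5968,.1383,.1115])
v=Q-o; L=v@ax; Y=v@yv; Z=v[:,2]; th=.182
y=Y*np.cos(th)+Z*np.sin(th); z=Z*np.cos(th)-Y*np.sin(th)
print('key L',np.percentile(L,[1,99])*1e3,'y',np.percentile(y,[1,99])*1e3,'z',np.percentile(z,[5,50,95])*1e3)
m=(abs(y)<.0035)&(abs(L)<.012); A=np.c_[L[m],y[m],np.ones(m.sum())]; print('top plane',np.linalg.lstsq(A,z[m],rcond=None)[0])
E
python3 keychk.py ws7
```

```text
[0.59732716 0.12825479 0.21225685] 1.835142254398419
[ 313  212   20   61 1092]
key L [-14.18519877  16.07059082] y [-3.94190887  5.36877222] z [17.56223304 19.21921788 20.37718043]
top plane [ 0.00555588 -0.09152456  0.01938964]
```

View pics/ws7c.png

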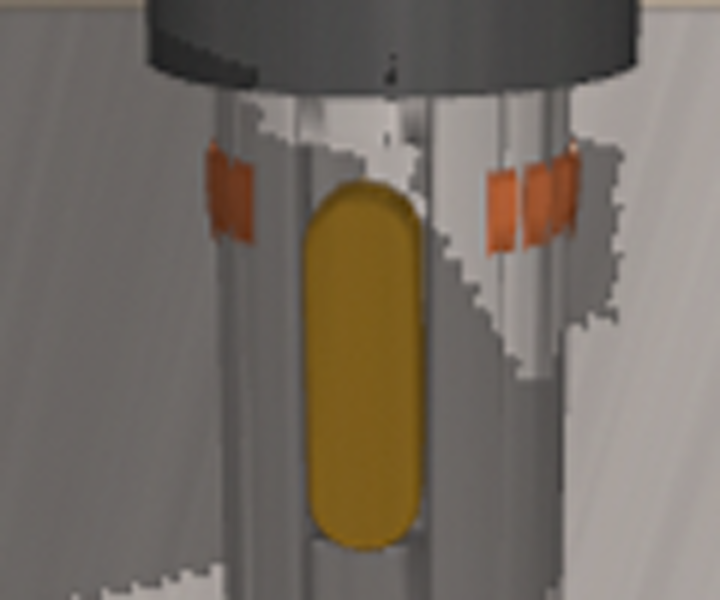

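```bash
python3 -c "
from h import *
print(rel([0.5872,0.1352,0.150],1.833))
"
```

```text
(array([ 0.91, -0.74,  6.13]), np.float64(0.003))
```

Call:
{"name": "servo_tool", "arguments": {"steps": [[0.9,-0.75,0,0,0],[0.9,-0.75,0,0,0],[0.9,-0.75,2,0,0],[0.9,-0.75,4,0,0],[0.9,-0.75,5.5,0,0],[0.9,-0.75,5.8,0,0],[0.9,-0.75,5.8,0,0]]}}

```text
t: 13.1
ee_pos: [0.587, 0.1352, 0.1528]
ee_rot: [-0.0, 0.607, 0.794, -0.0]
ft_force: [0.5, 0.4, 0.2]
gripper_width: 0.0
```

Run:
```python
from h import *
s,im,d,c,T=snap('ws8'); print(pose(s)[0],s['ft_force'],s['gripper_width']); crop(im,250,230,400,342,5,'ws8c.png')
```

```text
[0.58698527 0.1352208  0.15278716] [0.52927411 0.35602162 0.23512911] 0.0004681266721549431
```

View pics/ws8c.png

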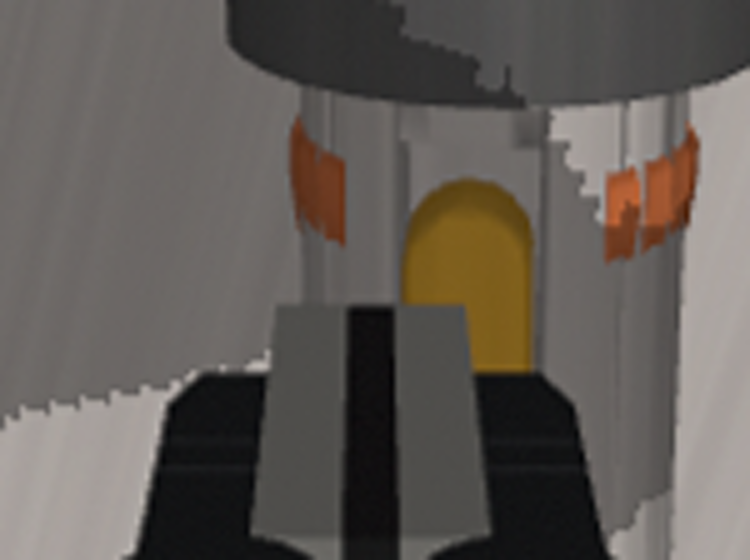

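Call:
{"name": "servo_tool", "arguments": {"steps": [[0,0,0.3,0,0],[0,0,0.5,0,0],[0,0,0.65,0,0],[0,0,0.75,0,0],[0,0,0.8,0,0],[0,0,0.8,0,0]]}}

```text
t: 13.75
ee_pos: [0.5874, 0.1351, 0.1453]
ee_rot: [0.0, 0.607, 0.794, -0.0]
ft_force: [-0.1, -0.6, -0.3]
gripper_width: -0.002
```

Call:
{"name": "servo_tool", "arguments": {"steps": [[0,0,0.05,0,0],[0,0,0.1,0,0],[0,0,0.1,0,0]]}}

```text
t: 14.05
ee_pos: [0.5873, 0.1351, 0.1447]
ee_rot: [0.0, 0.607, 0.794, -0.0]
ft_force: [-2.3, -0.8, 4.8]
gripper_width: -0.0
```

Call:
{"name": "servo_tool", "arguments": {"steps": [[0,0,0.03,0,0],[0,0,0.06,0,0],[0,0,0.06,0,0]]}}

```text
t: 14.35
ee_pos: [0.5873, 0.135, 0.1445]
ee_rot: [0.0, 0.607, 0.794, -0.0]
ft_force: [-3.2, -1.5, 6.7]
gripper_width: 0.001
```

Call:
{"name": "servo_tool", "arguments": {"steps": [[0,0,0.03,0,0],[0,0,0.06,0,0],[0,0,0.06,0,0]]}}

```text
t: 14.65
ee_pos: [0.5873, 0.135, 0.1444]
ee_rot: [0.0, 0.608, 0.794, -0.0]
ft_force: [-4.4, -1.0, 9.7]
gripper_width: 0.002
```

Call:
{"name": "servo_tool", "arguments": {"steps": [[0,0,0.05,0,0],[0,0,0.1,0,0],[0,0,0.1,0,0]]}}

```text
t: 14.95
ee_pos: [0.5873, 0.1351, 0.1443]
ee_rot: [0.001, 0.608, 0.794, -0.0]
ft_force: [-6.4, -2.8, 15.2]
gripper_width: 0.002
```

Call:
{"name": "servo_tool", "arguments": {"steps": [[0,0,0.05,0,0],[0,0,0.1,0,0],[0,0,0.1,0,0]]}}

```text
t: 15.25
ee_pos: [0.5874, 0.1351, 0.1442]
ee_rot: [0.001, 0.608, 0.794, -0.0]
ft_force: [-8.4, -3.0, 19.7]
gripper_width: -0.0
```

Back off and look.

Call:
{"name": "servo_tool", "arguments": {"steps": [[0,0,-0.5,0,0],[0,0,-2,0,0],[-0.5,0.3,-5,0,1],[-1,0.75,-7,0,2],[-1,0.75,-7,0,2],[-1,0.75,-7,0,2],[-1,0.75,-7,0,2]]}}

```text
t: 15.95
ee_pos: [0.5965, 0.1274, 0.21]
ee_rot: [-0.001, 0.607, 0.794, -0.001]
ft_force: [0.3, -0.8, 0.4]
gripper_width: 0.237
```

```bash
python3 keychk.py ws9
```

```text
[0.59646451 0.12735321 0.20996888] 1.8361133482470213
[ 315  211   20   62 1130]
key L [-14.10825918  16.23551363] y [-4.2510193   5.20594344] z [16.62437879 19.02128368 20.12594888]
top plane [ 0.0014205  -0.03873865  0.01914646]
```

View pics/ws9c.png

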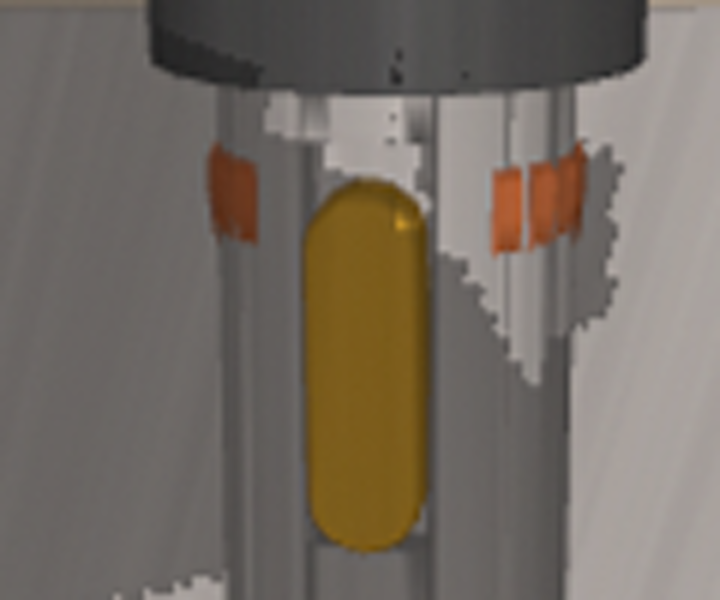

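Call:
{"name": "servo_tool", "arguments": {"steps": [[-2.5,0,0,0,2],[-4.5,0,1,0,2],[-4.5,0,3,0,2],[-4.5,0,5,0,2],[-4.5,0,5,0,2],[-4.5,0,5,0,2],[-4.5,0,5,0,2]]}}

```text
t: 16.7
ee_pos: [0.6095, 0.084, 0.1618]
ee_rot: [0.0, 0.607, 0.794, 0.0]
ft_force: [-0.2, -0.8, 0.9]
gripper_width: 0.237
```

```bash
cat > keyfit.py <<'E'
from h import *
import sys
from scipy.optimize import least_squares
ds=[]
for k in range(3):
    s,im,d,c,T=snap(sys.argv[1]); ds.append(d)
d=np.median(ds,0); e,M,a=pose(s); print(e,a)
n,l,st,ce=keypose(im,c,T); i=1+np.argmax(st[1:,4]); print(st[i]); km=(l==i)
u0,v0=int(ce[i][0])-80,max(0,int(ce[i][1])-70); crop(im,u0,v0,u0+160,v0+120,5,sys.argv[1]+'c.png')
PP=cloud(c,T,d); box=np.zeros_like(km); box[v0:v0+120,max(u0,0):u0+160]=1
def fr(p,Q):
    x0,az,z0,th=p; a=np.array([np.cos(az),np.sin(az),0]); yv=np.cross([0,0,1],a)
    v=Q-np.array([x0,.1383,z0]); L=v@a;Y=v@yv;Z=v[:,2]
    return L,Y*np.cos(th)+Z*np.sin(th),Z*np.cos(th)-Y*np.sin(th)
p=np.array([.5968,-1.308,.1115,.182])
P=PP[box&~km&(d>0)]; L,y,z=fr(p,P); m=(abs(L)<.03)&(np.hypot(y,z)>.0145)&(np.hypot(y,z)<.018)&(z>0)&(abs(y)>.0063)&(L>-.01)|((abs(L)<.03)&(L>-.01)&(abs(np.hypot(y,z)-.016)<.001)&(abs(y)>.0063)); P=P[m]
f=lambda q:(lambda t:np.hypot(t[1],t[2])-.016)(fr([q[0],q[1],q[2],.182],P))
r=least_squares(f,p[:3],loss='soft_l1',f_scale=.0003,x_scale=[1e-3,1e-2,1e-3]); print('axis',r.x,len(P),np.median(abs(r.fun))*1e3)
p[:3]=r.x
K=PP[km&(d>0)]; L,y,z=fr(p,K); m=(abs(L)<.011)&(abs(y)<.0033)
A=np.c_[L[m],y[m],np.ones(m.sum())]; w=least_squares(lambda q:A@q-z[m],[0,0,.019],loss='soft_l1',f_scale=.0002); print('top: slopeL,slopeY,z',w.x,m.sum(),'rms',np.std(w.fun))
print('keyY range',np.percentile(y[abs(L)<.01],[1,99])*1e3)
F=PP[box&~km&(d>0)]; L,y,z=fr(p,F); m=(z<.0125)&(z>.009)&(abs(y)<.0045); print('floor pts',m.sum(), np.percentile(L[m],[2,98]) if m.any() else '', np.median(z[m]))
if m.sum()>20:
    A=np.c_[y[m],np.ones(m.sum())]; print('floor slope',least_squares(lambda q:A@q-z[m],[0,.011],loss='soft_l1',f_scale=.0002).x)
E
python3 keyfit.py ws10
```

```text
[0.60963258 0.08418416 0.16213436] 1.835919668327426
[ 307  119   28   86 2192]
axis [ 0.59681067 -1.30397323  0.11161406] 3618 0.1776989827034607
top: slopeL,slopeY,z [-0.00240432 -0.02670885  0.01914606] 1051 rms 0.00042482179967071927
keyY range [-4.52257277  5.16490285]
floor pts 316 [-0.0178585   0.01785226] 0.011024493828455852
floor slope [-0.00767185  0.01105205]
```

View pics/ws10c.png

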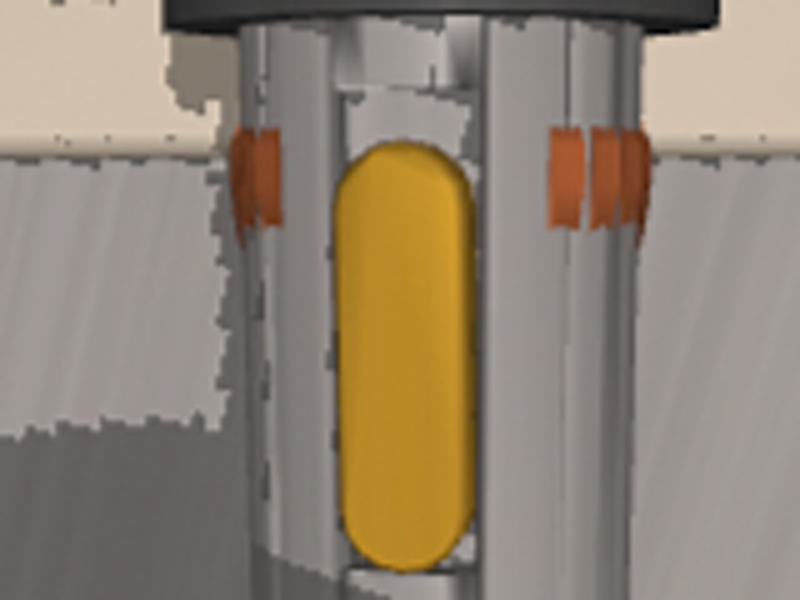

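```bash
python3 -c "
from h import *
print(rel([0.5872,0.1352,0.152],1.836))
"
```

```text
(array([ 5.51, -0.82,  1.  ]), np.float64(0.0))
```

Call:
{"name": "servo_tool", "arguments": {"steps": [[2.5,-0.8,0,0,0],[5,-0.8,0,0,0],[5.5,-0.8,0,0,0],[5.5,-0.8,0.8,0,0],[5.5,-0.8,1.3,0,0],[5.5,-0.8,1.5,0,0],[5.5,-0.8,1.6,0,0],[5.5,-0.8,1.6,0,0]]}}

```text
t: 17.65
ee_pos: [0.5872, 0.1338, 0.1449]
ee_rot: [0.0, 0.608, 0.794, -0.0]
ft_force: [0.1, -0.5, -0.1]
gripper_width: 0.005
```

Call:
{"name": "servo_tool", "arguments": {"steps": [[0,0,0.05,0,0],[0,0,0.1,0,0],[0,0,0.15,0,0],[0,0,0.15,0,0]]}}

```text
t: 18.05
ee_pos: [0.5874, 0.1347, 0.1445]
ee_rot: [0.001, 0.608, 0.794, 0.0]
ft_force: [-1.2, -1.1, 5.4]
gripper_width: -0.002
```

Call:
{"name": "servo_tool", "arguments": {"steps": [[0,0,0.1,0,0],[0,0,0.2,0,0],[0,0,0.3,0,0],[0,-0.1,0.3,0,0],[0,-0.2,0.3,0,0],[0,-0.2,0.3,0,0]]}}

```text
t: 18.65
ee_pos: [0.5873, 0.1347, 0.1442]
ee_rot: [0.003, 0.608, 0.794, 0.002]
ft_force: [-2.0, -2.4, 15.2]
gripper_width: 0.001
```

Call:
{"name": "servo_tool", "arguments": {"steps": [[0,0,0.1,0,0],[0,-0.1,0.15,0,0],[0,-0.2,0.15,0,0],[0,-0.2,0.15,0,0]]}}

```text
t: 19.05
ee_pos: [0.587, 0.1347, 0.1441]
ee_rot: [0.004, 0.608, 0.794, 0.003]
ft_force: [0.5, -1.9, 18.2]
gripper_width: 0.001
```

Call:
{"name": "servo_tool", "arguments": {"steps": [[0,0,-0.5,0,0],[0,0,-1.5,0,0],[-2,1,-1.9,0,2],[-4,1.1,-1.9,0,2],[-5.5,1.1,-1.9,0,2],[-5.5,1.1,-1.9,0,2],[-5.5,1.1,-1.9,0,2]]}}

```text
t: 19.75
ee_pos: [0.6075, 0.0841, 0.1577]
ee_rot: [-0.001, 0.608, 0.794, -0.0]
ft_force: [0.0, 0.7, 0.6]
gripper_width: 0.239
```

```bash
python3 keyfit.py ws11
```

```text
[0.60737672 0.08525165 0.15799109] 1.837617610505683
[ 312  123   29   88 2305]
axis [ 0.59679832 -1.3022528   0.11159086] 3700 0.18070657046976613
top: slopeL,slopeY,z [-0.00261986  0.00163762  0.0190237 ] 1104 rms 0.00040647658432173587
keyY range [-4.59991568  5.12241762]
floor pts 327 [-0.01834723  0.01755174] 0.011120481919141681
floor slope [-0.01649042  0.01111964]
```

View pics/ws11c.png

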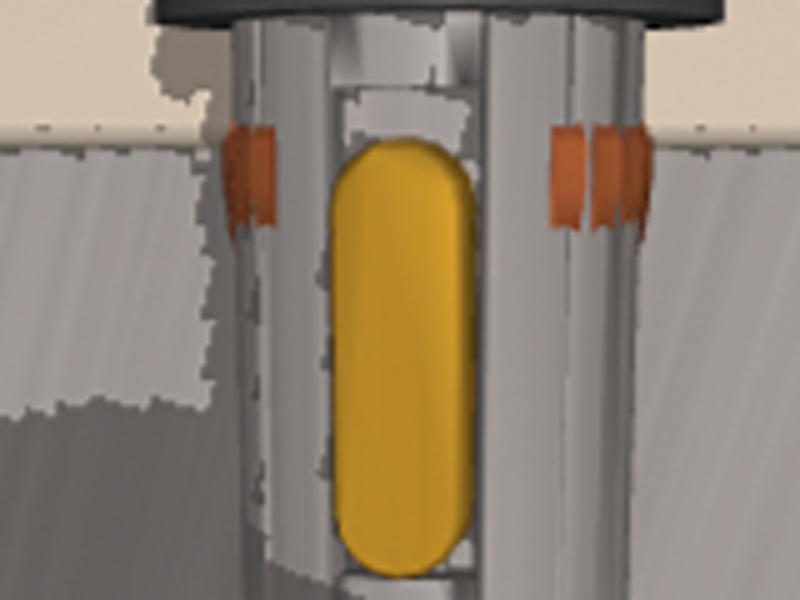

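```bash
python3 -c "
from h import *
print(rel([0.515,-.275,0.215],1.5708))
"
```

```text
(array([-32.31, -18.43,  -5.71]), np.float64(0.267))
```

Call:
{"name": "servo_tool", "arguments": {"steps": [[-4,-1,-2,0,4],[-8,-4,-4,0.06,6],[-12,-7,-5.7,0.12,8],[-16,-9.5,-5.7,0.18,8.5],[-20,-12,-5.7,0.24,8.5],[-24,-14,-5.7,0.267,8.5],[-28,-16,-5.7,0.267,8.5],[-32.3,-18.4,-5.7,0.267,8.5]]}}

```text
t: 20.7
ee_pos: [0.5153, -0.2761, 0.2155]
ee_rot: [0.0, 0.707, 0.707, 0.0]
ft_force: [0.6, 0.3, -0.5]
gripper_width: 0.996
```

Call:
{"name": "servo_tool", "arguments": {"steps": [[0,0,0,0,8.5],[0,0,0,0,8.5],[0,0,0,0,8.5]]}}

```text
t: 21.0
ee_pos: [0.5158, -0.274, 0.2152]
ee_rot: [-0.0, 0.707, 0.707, 0.0]
ft_force: [-0.5, 0.9, -0.0]
gripper_width: 0.993
```

Run:
```python
from h import *
s,im,d,c,T=snap('wp1'); print(pose(s)[0],pose(s)[2])
```

```text
[ 0.51584874 -0.27402708  0.21517805] 1.5716151269012677
```

View pics/wp1.png

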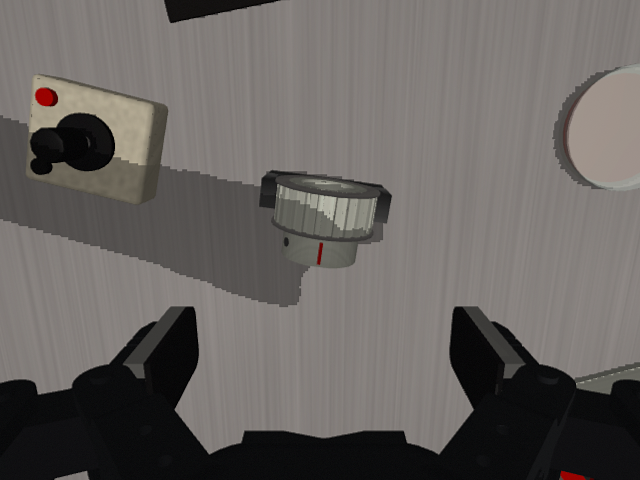

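```bash
cat > pulfit.py <<'E'
from h import *
import sys,pickle
from scipy.optimize import least_squares
def pulfit(s,im,d,c,T,p0,zfix=None,verbose=True):
    # p: x0 (at ref y), az (toothed->boss), z0 ; ref point p0[:2]
    PP=cloud(c,T,d); ok=(d>0)
    ref=np.array([p0[0],p0[1]])
    def fr(q,Q):
        u,az,z0=q; a=np.array([np.cos(az),np.sin(az),0]); yv=np.cross([0,0,1],a); n0=np.cross([0,0,1],[np.cos(p0[3]),np.sin(p0[3]),0])
        v=Q-(np.array([ref[0],ref[1],z0])+u*n0); return v@a,v@yv,v[...,2]
    q=np.array([0,p0[3],p0[2]]); nf=PP.reshape(-1,3)
    for it in range(6):
        L,Y,Z=fr(q,PP); r=np.hypot(Y,Z)
        near=ok&(abs(Y)<.028)&(Z>0.003)&(abs(L)<.04)
        m=near&(abs(r-.025)<(.004 if it<2 else .0012)); P=PP[m]
        rr=least_squares(lambda q:(lambda t:np.hypot(t[1],t[2])-.025)(fr(q,P)) if zfix is None else (lambda t:np.hypot(t[1],t[2])-.025)(fr([q[0],q[1],zfix],P)),q,loss='soft_l1',f_scale=.0003,x_scale=[1e-3,1e-2,1e-3]); q=rr.x
    L,Y,Z=fr(q,PP); r=np.hypot(Y,Z); m=ok&(abs(r-.025)<.001)&(abs(Y)<.02)&(Z>0.003)&(abs(L)<.04)
    a=np.array([np.cos(q[1]),np.sin(q[1]),0]); n0=np.cross([0,0,1],[np.cos(p0[3]),np.sin(p0[3]),0]); o=np.array([ref[0],ref[1],q[2]])+q[0]*n0
    hsv=cv2.cvtColor(im,cv2.COLOR_BGR2HSV); red=((hsv[...,0]<8)|(hsv[...,0]>172))&(hsv[...,1]>140)&(hsv[...,2]>60)
    rd=red&ok&(abs(r-.025)<.0025)&(abs(Y)<.022)
    # roll of red: intersect rays w/ cylinder via depth ang
    ang=np.arctan2(-Y[rd],Z[rd])
    Lb=np.percentile(L[m],[0.5,99.5])
    print('axis az',q[1].round(4),'z0',q[2].round(4),'pt on axis',o.round(4),'n',m.sum(),'res',np.median(abs(rr.fun))*1e3,'boss L',Lb.round(4),'red roll(+ toward -yv)',np.median(ang).round(4) if rd.any() else None,rd.sum(), 'red L',np.percentile(L[rd],[3,97]).round(4) if rd.any() else '')
    # slope of roll along L to verify
    end=o+a*Lb[1]; print('boss end on axis',end.round(4),'pulley origin est',(end-.048*a).round(4),'boss mid',(end-.010*a).round(4))
    return q,o,a,Lb
if __name__=='__main__':
    n=sys.argv[1]; s=pickle.load(open(n+'.pkl','rb')); im=cv2.imread(f'pics/{n}.png'); d=np.load(n+'.npy'); c,T=T_cam('wrist',s)
    p0=[float(x) for x in sys.argv[2:6]]
    pulfit(s,im,d,c,T,p0)
    crop(im,250,150,410,270,5,n+'c.png')
E
python3 pulfit.py wp1 .5137 -.283 .07 -1.6
```

```text
axis az -1.466 z0 0.0691 pt on axis [ 0.5127 -0.283   0.0691] n 1441 res 0.49584755726304885 boss L [-0.0396  0.0115] red roll(+ toward -yv) -0.0246 73 red L [-0.006   0.0062]
boss end on axis [ 0.5139 -0.2944  0.0691] pulley origin est [ 0.5089 -0.2466  0.0691] boss mid [ 0.5128 -0.2844  0.0691]
```

View pics/wp1c.png

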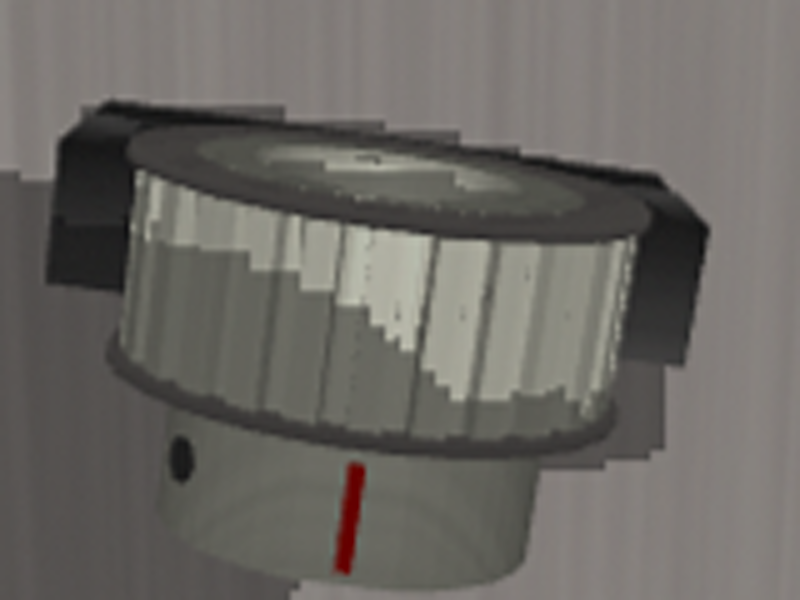

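```bash
sed -i 's/near=ok&(abs(Y)<.028)&(Z>0.003)&(abs(L)<.04)/near=ok\&(abs(Y)<.028)\&(Z>0.003)\&(L>-.004)\&(L<.02)/; s/(abs(Y)<.02)&(Z>0.003)&(abs(L)<.04)/(abs(Y)<.02)\&(Z>0.003)\&(L>-.012)\&(L<.03)/' pulfit.py; python3 pulfit.py wp1 .5137 -.283 .07 -1.68;  python3 - <<'E'
from h import *
import pickle
from scipy.optimize import least_squares
n='wp1';s=pickle.load(open(n+'.pkl','rb')); d=np.load(n+'.npy'); c,T=T_cam('wrist',s); PP=cloud(c,T,d)
# toothed top end face: plane fit for axis; V-block
P=PP[165:190,290:370].reshape(-1,3)
print(PP[178,330],PP[183,310],PP[200,325],PP[230,325],PP[255,320],PP[262,318])
# red line ends
for u,v in ((355/5+250,465/5+150),(343/5+250,570/5+150)):
    p=atz(c,T,u,v,.095); print(p)
E
```

```text
axis az -1.6945 z0 0.0692 pt on axis [ 0.5131 -0.2829  0.0692] n 1477 res 0.32797049841911885 boss L [-0.0085  0.0089] red roll(+ toward -yv) -0.0056 73 red L [-0.0061  0.0063]
boss end on axis [ 0.512  -0.2917  0.0692] pulley origin est [ 0.518  -0.2441  0.0692] boss mid [ 0.5133 -0.2818  0.0692]
[ 0.5203784  -0.24417351  0.03896322] [ 0.50665931 -0.24532187  0.05643478] [ 0.51657853 -0.24897617  0.1005463 ] [ 0.51661093 -0.26658072  0.10133194] [ 0.51362308 -0.28387733  0.09508415] [ 0.51238318 -0.28863866  0.0942843 ]
[ 0.51423596 -0.27629329  0.095     ]
[ 0.51275718 -0.28969119  0.095     ]
```

```bash
python3 -c "
from h import *
print(rel([0.5148,-.2684,0.15],-.116))
"
```

```text
(array([ 0.53, -0.12,  6.53]), np.float64(1.688))
```

Call:
{"name": "servo_tool", "arguments": {"steps": [[0,0,0,0.14,8],[0,0,0,0.28,8],[0,0,0,0.42,8],[0,0,0,0.56,8],[0,0,0,0.7,8],[0,0,0,0.84,8],[0,0,0,0.98,8],[0,0,0,1.12,8]]}}

```text
t: 21.85
ee_pos: [0.516, -0.2739, 0.2153]
ee_rot: [-0.0, 0.975, 0.222, 0.0]
ft_force: [0.8, 0.9, -1.2]
gripper_width: 0.936
```

Call:
{"name": "servo_tool", "arguments": {"steps": [[0,0,1,0.14,8],[0,0,2,0.28,8],[0,0,4,0.42,8],[0,0,5,0.56,8],[0,0,5,0.568,8],[0,0,5,0.568,8],[0,0,5,0.568,8]]}}

```text
t: 22.55
ee_pos: [0.516, -0.2756, 0.1661]
ee_rot: [0.0, 0.998, -0.058, 0.001]
ft_force: [-0.2, 0.2, -0.4]
gripper_width: 0.935
```

```bash
python3 - <<'E'
from h import *
s,im,d,c,T=snap('wp2'); print(pose(s)[0],pose(s)[2]); print(rel([0.5148,-.2684,0.15],-.116))
E
python3 pulfit.py wp2 .5131 -.283 .0692 -1.687
```

```text
[ 0.51595877 -0.27564289  0.16612455] -0.11553430433168574
(array([-0.19, -0.74,  1.61]), np.float64(-0.0))
axis az -1.6961 z0 0.0692 pt on axis [ 0.5134 -0.283   0.0692] n 2587 res 0.33930234158875 boss L [-0.0112  0.0089] red roll(+ toward -yv) 0.0019 119 red L [-0.0063  0.0063]
boss end on axis [ 0.5122 -0.2919  0.0692] pulley origin est [ 0.5183 -0.2442  0.0692] boss mid [ 0.5135 -0.2819  0.0692]
```

View pics/wp2.png

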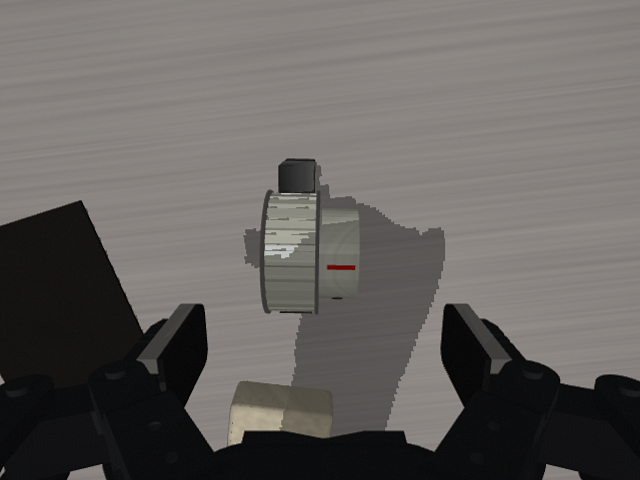

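Call:
{"name": "servo_tool", "arguments": {"steps": [[-0.15,-0.74,1.6,0,8],[-0.15,-0.74,3.5,0,8],[-0.15,-0.74,5.5,0,8],[-0.15,-0.74,7,0,8],[-0.15,-0.74,7.8,0,7.5],[-0.15,-0.74,7.8,0,6.5],[-0.15,-0.74,7.8,0,6.0],[-0.15,-0.74,7.8,0,6.0]], "grip_force": 20}}

```text
t: 23.4
ee_pos: [0.5153, -0.269, 0.0882]
ee_rot: [0.0, 0.998, -0.059, 0.001]
ft_force: [-0.0, -0.0, 0.0]
gripper_width: 0.697
```

Run:
```python
from h import *
s,im,d,c,T=snap('wp3'); print(pose(s)[0],pose(s)[2],s['ft_force'],s['gripper_width'])
```

```text
[ 0.51525464 -0.26903902  0.08817724] -0.11901433285967644 [-0.0380543  -0.00899757  0.02076294] 0.6968939142604417
```

View pics/wp3.png

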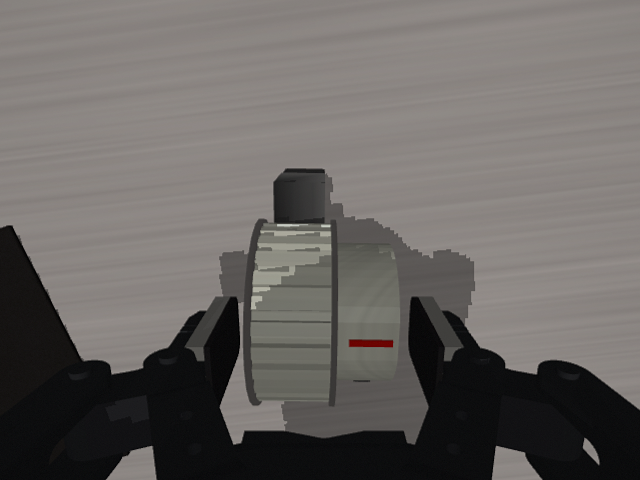

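Call:
{"name": "servo_tool", "arguments": {"steps": [[0,0,0,0,5.3],[0,0,0,0,4.9],[0,0,0,0,4.6],[0,0,0,0,4.5],[0,0,0,0,4.5]], "grip_force": 20}}

```text
t: 23.95
ee_pos: [0.5147, -0.2689, 0.0877]
ee_rot: [0.0, 0.998, -0.06, 0.0]
ft_force: [-1.1, 0.9, 4.3]
gripper_width: 0.557
```

Call:
{"name": "servo_tool", "arguments": {"steps": [[-0.1,0,0,0,4.5],[-0.2,0,0.01,0,4.5],[-0.3,0,0.02,0,4.5],[-0.4,0,0.04,0,4.5],[-0.4,0,0.04,0,4.5],[-0.4,0,0.04,0,4.5]]}}

```text
t: 24.55
ee_pos: [0.5134, -0.2688, 0.0882]
ee_rot: [0.001, 0.998, -0.059, 0.003]
ft_force: [6.8, -1.1, 3.5]
gripper_width: 0.555
```

```bash
python3 - <<'E'
from h import *
s,im,d,c,T=snap('wp4'); print(pose(s)[0],pose(s)[2],s['ft_force'],s['gripper_width'])
E
python3 pulfit.py wp4 .5131 -.283 .0692 -1.69
```

```text
[ 0.51344223 -0.26879706  0.08817185] -0.11882292512910926 [ 6.81117193 -1.1328941   3.47891149] 0.5552348081071804
axis az -1.7001 z0 0.0697 pt on axis [ 0.5128 -0.283   0.0697] n 5968 res 0.337550378342908 boss L [-0.0105  0.0184] red roll(+ toward -yv) 0.0231 308 red L [-0.0063  0.0066]
boss end on axis [ 0.5104 -0.3012  0.0697] pulley origin est [ 0.5166 -0.2536  0.0697] boss mid [ 0.5117 -0.2913  0.0697]
```

View pics/wp4.png

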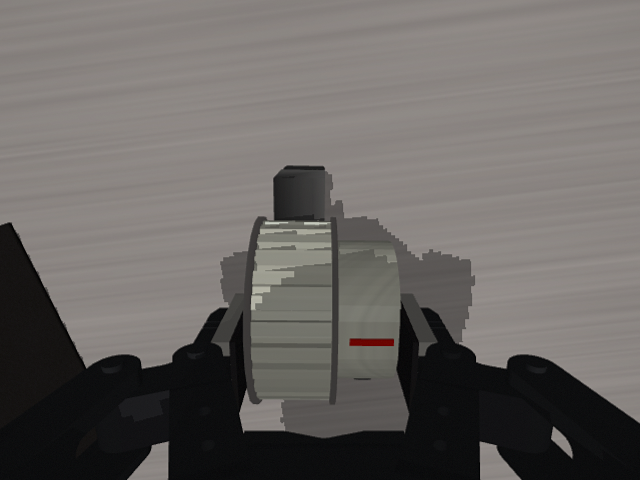

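Call:
{"name": "servo_tool", "arguments": {"steps": [[0,0,0.1,0,4.5],[0,0,0.2,0,4.5],[-0.1,0,0.25,0,4.5],[-0.1,0,0.25,0,4.5]]}}

```text
t: 25.0
ee_pos: [0.5141, -0.2688, 0.0878]
ee_rot: [0.001, 0.998, -0.059, 0.005]
ft_force: [6.0, -0.7, 11.3]
gripper_width: 0.559
```

```bash
python3 - <<'E'
from h import *
s,im,d,c,T=snap('wp5'); print(pose(s)[0],pose(s)[2],s['ft_force'],s['gripper_width'])
E
python3 pulfit.py wp5 .5131 -.283 .0692 -1.69
```

```text
[ 0.51406542 -0.26883415  0.08780983] -0.11878624611427455 [ 6.04904798 -0.66611576 11.3152747 ] 0.5593302756550605
axis az -1.6982 z0 0.0694 pt on axis [ 0.5131 -0.283   0.0694] n 5993 res 0.334353960142697 boss L [-0.0105  0.0185] red roll(+ toward -yv) 0.0138 307 red L [-0.0064  0.0066]
boss end on axis [ 0.5108 -0.3013  0.0694] pulley origin est [ 0.5169 -0.2537  0.0694] boss mid [ 0.512  -0.2914  0.0694]
```

Call:
{"name": "servo_tool", "arguments": {"steps": [[0.25,0,-0.15,0,4.7],[0.5,0,-0.25,0,5.2],[0.5,0,-0.25,0,6],[0.5,0,-0.25,0,6],[0.5,0,-2,0,6],[0.5,0,-4,0,5],[0.5,-1,-4,0,4.5],[0.5,-1,-4,0,4.5]]}}

```text
t: 25.85
ee_pos: [0.5156, -0.2567, 0.1237]
ee_rot: [-0.001, 0.998, -0.059, -0.0]
ft_force: [0.4, 0.6, -0.7]
gripper_width: 0.53
```

Call:
{"name": "servo_tool", "arguments": {"steps": [[0,0,0,0,4.5],[0,0,0,0,4.5]]}}

```text
t: 26.05
ee_pos: [0.5148, -0.2586, 0.123]
ee_rot: [-0.0, 0.998, -0.06, -0.001]
ft_force: [0.4, -0.3, -1.1]
gripper_width: 0.525
```

```bash
python3 - <<'E'
from h import *
s,im,d,c,T=snap('wp6'); print(pose(s)[0],pose(s)[2],s['ft_force'],s['gripper_width'])
E
python3 pulfit.py wp6 .5131 -.283 .0692 -1.69
```

```text
[ 0.5148101  -0.2585509   0.12296989] -0.11914045223529861 [ 0.41266325 -0.34398394 -1.13731423] 0.524872709412328
axis az -1.7027 z0 0.0691 pt on axis [ 0.5134 -0.283   0.0691] n 3068 res 0.35354567646719504 boss L [-0.01    0.0089] red roll(+ toward -yv) 0.0039 86 red L [-0.0066 -0.0003]
boss end on axis [ 0.5122 -0.2919  0.0691] pulley origin est [ 0.5185 -0.2443  0.0691] boss mid [ 0.5135 -0.282   0.0691]
```

View pics/wp6.png

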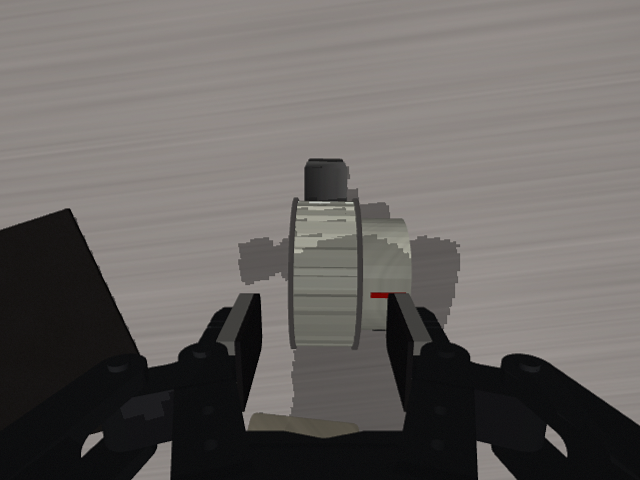

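Call:
{"name": "servo_tool", "arguments": {"steps": [[0.15,0.0,0.6,0,4.5],[0.15,0.0,1.1,0,4.5],[0.15,0.0,1.4,0,4.2],[0.15,0.0,1.4,0,3.6],[0.15,0.0,1.4,0,3.0],[0.15,0.0,1.4,0,2.6],[0.15,0.0,1.4,0,2.5],[0.15,0.0,1.4,0,2.5]], "grip_force": 20}}

```text
t: 26.9
ee_pos: [0.5172, -0.2591, 0.1103]
ee_rot: [0.0, 0.998, -0.06, 0.0]
ft_force: [-0.7, 0.1, -0.4]
gripper_width: 0.319
```

Run:
```python
from h import *
s,im,d,c,T=snap('wp7'); print(pose(s)[0],pose(s)[2],s['ft_force'],s['gripper_width'])
```

```text
[ 0.51716834 -0.25907152  0.11031029] -0.11928051790456477 [-0.74772038  0.06555412 -0.44354715] 0.3187827812663
```

View pics/wp7.png

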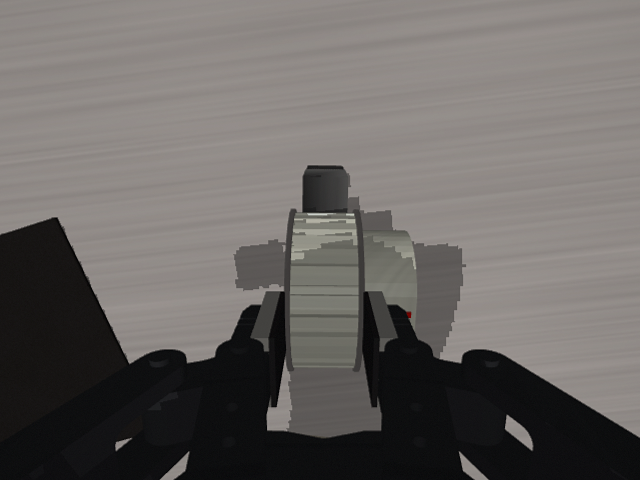

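Call:
{"name": "servo_tool", "arguments": {"steps": [[-0.1,0,0.1,0,2.5],[-0.2,0,0.2,0,2.5],[-0.3,0,0.25,0,2.5],[-0.4,0,0.3,0,2.5],[-0.5,0,0.3,0,2.5],[-0.5,0,0.3,0,2.5]]}}

```text
t: 27.55
ee_pos: [0.5164, -0.259, 0.1105]
ee_rot: [0.001, 0.998, -0.059, 0.005]
ft_force: [4.3, -0.1, 7.8]
gripper_width: 0.317
```

Call:
{"name": "servo_tool", "arguments": {"steps": [[-0.1,0,0.1,0,2.5],[-0.2,0,0.15,0,2.5],[-0.3,0,0.2,0,2.5],[-0.4,0,0.2,0,2.5],[-0.5,0,0.2,0,2.5],[-0.5,0,0.2,0,2.5]]}}

```text
t: 28.15
ee_pos: [0.515, -0.2588, 0.1109]
ee_rot: [0.002, 0.998, -0.059, 0.009]
ft_force: [8.6, 0.4, 11.2]
gripper_width: 0.323
```

Call:
{"name": "servo_tool", "arguments": {"steps": [[-0.1,0,0.05,0,2.5],[-0.2,0,0.1,0,2.5],[-0.3,0,0.15,0,2.5],[-0.4,0,0.2,0,2.5],[-0.4,0,0.2,0,2.5]]}}

```text
t: 28.65
ee_pos: [0.5137, -0.2591, 0.111]
ee_rot: [0.003, 0.998, -0.059, 0.012]
ft_force: [9.7, -0.2, 15.3]
gripper_width: 0.314
```

Run:
```python
from h import *
s,im,d,c,T=snap('wp8'); print(pose(s)[0],pose(s)[2],s['ft_force'],s['gripper_width'])
crop(im,230,190,430,340,4,'wp8c.png')
```

```text
[ 0.51373885 -0.259082    0.11102725] -0.11751493211391381 [ 9.74054416 -0.16133014 15.31283443] 0.31412534329703073
```

View pics/wp8c.png

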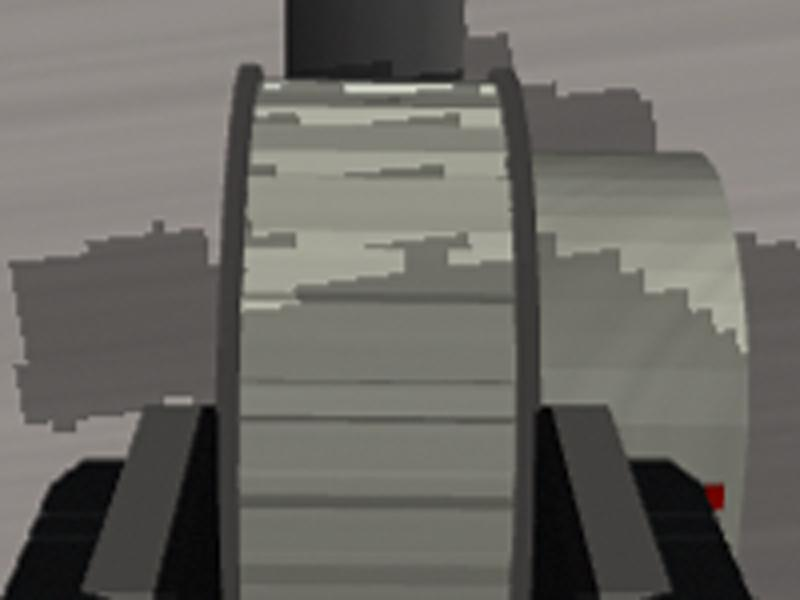

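```bash
for n in wp7 wp8; do python3 pulfit.py $n .5131 -.283 .0692 -1.69; done
```

```text
axis az -1.7062 z0 0.0692 pt on axis [ 0.5136 -0.2831  0.0692] n 2213 res 0.3462357095481462 boss L [-0.0102  0.0088] red roll(+ toward -yv) -0.0117 22 red L [0.0053 0.0068]
boss end on axis [ 0.5124 -0.2918  0.0692] pulley origin est [ 0.5189 -0.2442  0.0692] boss mid [ 0.5138 -0.2819  0.0692]
axis az -1.7033 z0 0.07 pt on axis [ 0.5123 -0.2829  0.07  ] n 2416 res 0.3402868987506594 boss L [-0.0096  0.0092] red roll(+ toward -yv) 0.0446 25 red L [0.0058 0.0073]
boss end on axis [ 0.511 -0.292  0.07 ] pulley origin est [ 0.5174 -0.2445  0.07  ] boss mid [ 0.5124 -0.2821  0.07  ]
```

Call:
{"name": "servo_tool", "arguments": {"steps": [[-0.1,0,0.1,0,2.5],[-0.2,0,0.15,0,2.5],[-0.3,0,0.2,0,2.5],[-0.4,0,0.2,0,2.5],[-0.4,0,0.2,0,2.5]]}}

```text
t: 29.2
ee_pos: [0.5121, -0.259, 0.111]
ee_rot: [0.004, 0.998, -0.059, 0.014]
ft_force: [12.0, -0.7, 24.0]
gripper_width: 0.322
```

```bash
python3 - <<'E'
from h import *
s,im,d,c,T=snap('wp9'); print(pose(s)[0],pose(s)[2],s['ft_force'],s['gripper_width'],s['torque'])
crop(im,230,190,430,340,4,'wp9c.png')
E
for n in wp9; do python3 pulfit.py $n .5125 -.283 .0692 -1.69; done
```

```text
[ 0.51207731 -0.25903539  0.11104859] -0.11726186457995798 [11.95614839 -0.66397989 23.96308988] 0.3216544166368182 [-0.06582657 -3.03180881 -0.00819409]
axis az -1.7109 z0 0.0704 pt on axis [ 0.512  -0.2829  0.0704] n 2552 res 0.3516683733846525 boss L [-0.0096  0.0093] red roll(+ toward -yv) 0.0677 24 red L [0.0054 0.0074]
boss end on axis [ 0.5107 -0.2921  0.0704] pulley origin est [ 0.5174 -0.2446  0.0704] boss mid [ 0.5121 -0.2822  0.0704]
```

Call:
{"name": "servo_tool", "arguments": {"steps": [[0.1,0,-0.1,0,2.5],[0.3,0,-0.2,0,2.6],[0.4,0,-0.25,0,2.7],[0.4,0,-0.25,0,2.7],[0.4,0,-0.25,0,2.75],[0.4,0,-0.25,0,2.75]]}}

```text
t: 29.85
ee_pos: [0.5122, -0.259, 0.1107]
ee_rot: [0.003, 0.998, -0.059, 0.01]
ft_force: [8.3, -0.9, 17.2]
gripper_width: 0.325
```

```bash
cat > wp.py <<'E'
from h import *
import sys
n=sys.argv[1]
s,im,d,c,T=snap(n); print(pose(s)[0].round(4),pose(s)[2].round(4),np.round(s['ft_force'],1),(s['gripper_width']*85.4).round(2))
crop(im,230,190,430,340,4,n+'c.png')
from pulfit import pulfit
pulfit(s,im,d,c,T,[.5128,-.283,.0692,-1.69])
E
python3 wp.py wp10
```

```text
Traceback (most recent call last):
  File "wp.py", line 4, in <module>
    s,im,d,c,T=snap(n); print(pose(s)[0].round(4),pose(s)[2].round(4),np.round(s['ft_force'],1),(s['gripper_width']*85.4).round(2))
                                                                                                ^^^^^^^^^^^^^^^^^^^^^^^^^^^^^^^
AttributeError: 'float' object has no attribute 'round'
```

Call:
{"name": "servo_tool", "arguments": {"steps": [[0,0,0,0,2.78],[0,0,0,0,2.8],[0,0,0,0,2.82],[0,0,0,0,2.82]]}}

```text
t: 30.3
ee_pos: [0.5103, -0.26, 0.1094]
ee_rot: [0.003, 0.998, -0.059, 0.008]
ft_force: [7.5, -3.1, 13.7]
gripper_width: 0.333
```

```bash
sed -i "s/(s\['gripper_width'\]\*85.4).round(2)/s['gripper_width']*85.4/" wp.py; python3 wp.py wp10
```

```text
[ 0.5103 -0.26    0.1094] -0.1184 [ 7.5 -3.1 13.7] 28.452512034803192
axis az -1.7353 z0 0.0698 pt on axis [ 0.5119 -0.2829  0.0698] n 2623 res 0.3672309554994379 boss L [-0.0086  0.0104] red roll(+ toward -yv) 0.0696 38 red L [0.0057 0.0086]
boss end on axis [ 0.5102 -0.2932  0.0698] pulley origin est [ 0.5181 -0.2458  0.0698] boss mid [ 0.5118 -0.2833  0.0698]
```

Call:
{"name": "servo_tool", "arguments": {"steps": [[0,0,-0.1,0,2.82],[-0.1,0,-0.15,0,2.84],[-0.1,0,-0.15,0,2.84],[-0.1,0,-0.15,0,2.84]]}}

```text
t: 30.75
ee_pos: [0.5084, -0.26, 0.1102]
ee_rot: [0.003, 0.998, -0.059, 0.007]
ft_force: [7.5, -3.6, 11.1]
gripper_width: 0.335
```

```bash
python3 wp.py wp11
```

```text
[ 0.5084 -0.26    0.1102] -0.1187 [ 7.5 -3.6 11.1] 28.650834640755427
axis az -1.741 z0 0.0706 pt on axis [ 0.511  -0.2828  0.0706] n 2765 res 0.3675170191879268 boss L [-0.0081  0.0107] red roll(+ toward -yv) 0.0929 41 red L [0.0056 0.0089]
boss end on axis [ 0.5092 -0.2934  0.0706] pulley origin est [ 0.5173 -0.2461  0.0706] boss mid [ 0.5109 -0.2835  0.0706]
```

View pics/wp11.png

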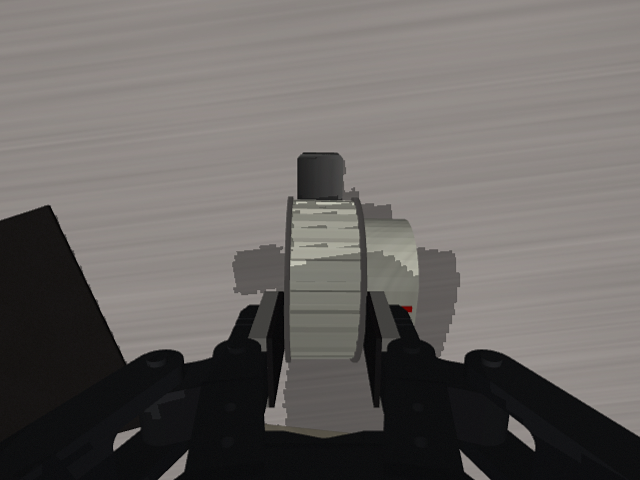

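Call:
{"name": "servo_tool", "arguments": {"steps": [[0,0,0,0,2.4],[0,0,0,0,2.4],[0,0,-0.5,0,2.4],[0.3,0,-1.0,0,2.4],[0.7,0,-1.4,0,2.4],[0.86,0,-1.4,0,2.4],[0.86,0,-1.4,0,2.4],[0.86,0,-1.4,0,2.4]], "grip_force": 40}}

```text
t: 31.6
ee_pos: [0.5101, -0.2579, 0.1184]
ee_rot: [-0.0, 0.998, -0.06, -0.001]
ft_force: [0.5, -0.1, -2.7]
gripper_width: 0.311
```

```bash
python3 wp.py wp12
```

```text
[ 0.5101 -0.2579  0.1184] -0.1191 [ 0.5 -0.1 -2.7] 26.541788196270314
axis az -1.738 z0 0.078 pt on axis [ 0.512  -0.2829  0.078 ] n 2820 res 0.38116474072006146 boss L [-0.0108  0.0083] red roll(+ toward -yv) 0.0809 64 red L [0.0019 0.0064]
boss end on axis [ 0.5106 -0.2911  0.078 ] pulley origin est [ 0.5186 -0.2438  0.078 ] boss mid [ 0.5122 -0.2812  0.078 ]
```

View pics/wp12.png

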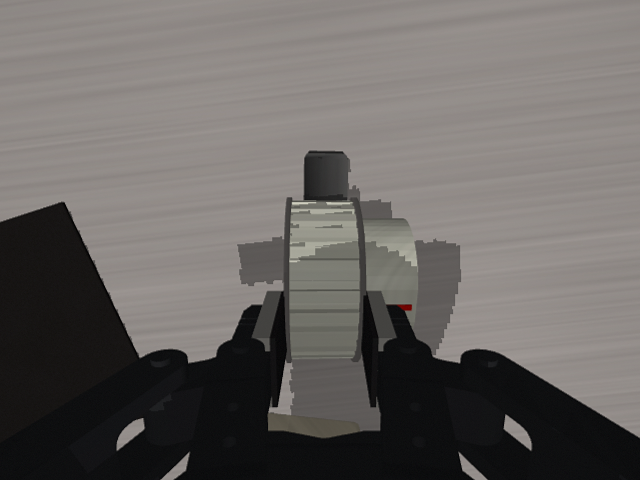

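Call:
{"name": "servo_tool", "arguments": {"steps": [[0.15,0,0,-0.04,2.4],[0.32,0,0.2,-0.04,2.4],[0.32,0,0.4,-0.04,2.4],[0.32,0,0.5,-0.04,2.4],[0.32,0,0.6,-0.04,2.4],[0.32,0,0.6,-0.04,2.4],[0.32,0,0.6,-0.04,2.4]]}}

```text
t: 32.35
ee_pos: [0.5139, -0.2586, 0.1132]
ee_rot: [0.0, 0.999, -0.04, -0.0]
ft_force: [0.7, -0.9, -2.2]
gripper_width: 0.314
```

```bash
python3 wp.py wp13
```

```text
[ 0.5139 -0.2586  0.1132] -0.0793 [ 0.7 -0.9 -2.2] 26.833242548831752
axis az -1.6965 z0 0.0729 pt on axis [ 0.5168 -0.2835  0.0729] n 2792 res 0.3725184967113305 boss L [-0.0108  0.0083] red roll(+ toward -yv) 0.0784 64 red L [0.0021 0.0065]
boss end on axis [ 0.5158 -0.2917  0.0729] pulley origin est [ 0.5218 -0.2441  0.0729] boss mid [ 0.517  -0.2818  0.0729]
```

Call:
{"name": "servo_tool", "arguments": {"steps": [[-0.05,0,0.05,0,2.4],[-0.05,0,0.1,0,2.4],[-0.05,0,0.15,0,2.4],[-0.05,0,0.2,0,2.4],[-0.05,0,0.2,0,2.4]]}}

```text
t: 32.9
ee_pos: [0.5134, -0.2585, 0.1111]
ee_rot: [-0.0, 0.999, -0.04, -0.0]
ft_force: [-0.3, 0.0, -2.0]
gripper_width: 0.31
```

Call:
{"name": "servo_tool", "arguments": {"steps": [[0,0,0.05,0,2.4],[0,0,0.1,0,2.4],[0,0,0.1,0,2.4]]}}

```text
t: 33.2
ee_pos: [0.5135, -0.2585, 0.1108]
ee_rot: [0.0, 0.999, -0.04, 0.0]
ft_force: [-1.8, 1.4, 1.7]
gripper_width: 0.308
```

```bash
python3 wp.py wp14
```

```text
[ 0.5135 -0.2585  0.1108] -0.0791 [-1.8  1.4  1.7] 26.31314062270928
axis az -1.6962 z0 0.0705 pt on axis [ 0.5165 -0.2834  0.0705] n 2835 res 0.35766588720613846 boss L [-0.0107  0.0083] red roll(+ toward -yv) 0.0883 65 red L [0.002  0.0064]
boss end on axis [ 0.5155 -0.2916  0.0705] pulley origin est [ 0.5215 -0.244   0.0705] boss mid [ 0.5167 -0.2817  0.0705]
```

Call:
{"name": "servo_tool", "arguments": {"steps": [[0,0,0,0,2.7],[0,0,0,0,2.78],[0,0,0,0,2.84],[0,0,0,0,2.9],[0,0,0,0,3.1],[0,0,0,0,3.4],[0,0,0,0,3.6]], "grip_force": 20}}

```text
t: 33.95
ee_pos: [0.5137, -0.2585, 0.1101]
ee_rot: [-0.0, 0.999, -0.039, 0.0]
ft_force: [0.1, 0.2, 0.2]
gripper_width: 0.419
```

```bash
python3 wp.py wp15
```

```text
[ 0.5137 -0.2585  0.1101] -0.079 [0.1 0.2 0.2] 35.811702080250086
axis az -1.6994 z0 0.0682 pt on axis [ 0.5146 -0.2832  0.0682] n 2398 res 0.3569030145723611 boss L [-0.0094  0.0099] red roll(+ toward -yv) None 0 red L 
boss end on axis [ 0.5133 -0.2931  0.0682] pulley origin est [ 0.5195 -0.2455  0.0682] boss mid [ 0.5146 -0.2831  0.0682]
```

View pics/wp15.png

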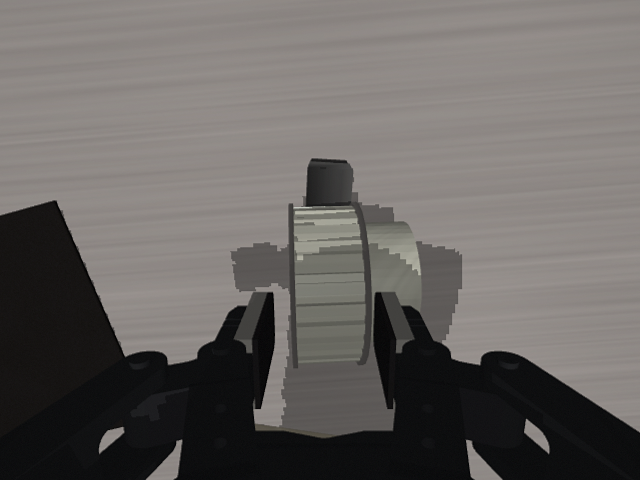

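Call:
{"name": "servo_tool", "arguments": {"steps": [[0,0,-1.5,0,5],[0,0,-4,0,7],[0,0,-7,-0.14,8],[0,0,-9,-0.28,8],[0,0,-9,-0.42,8],[0,0,-9,-0.56,8],[0,0,-9,-0.7,8],[0,0,-9,-0.84,8]]}}

```text
t: 34.8
ee_pos: [0.5138, -0.2586, 0.2016]
ee_rot: [0.001, 0.927, 0.374, 0.0]
ft_force: [0.4, -0.5, -0.3]
gripper_width: 0.938
```

Call:
{"name": "servo_tool", "arguments": {"steps": [[0,0,0,-0.14,8],[0,0,0,-0.28,8],[0,0,0,-0.42,8],[0,0,0,-0.56,8],[0,0,0,-0.68,8],[0,0,0,-0.68,8],[0,0,0,-0.68,8]]}}

```text
t: 35.5
ee_pos: [0.5137, -0.2587, 0.201]
ee_rot: [0.001, 0.753, 0.659, 0.0]
ft_force: [0.3, -0.4, -1.5]
gripper_width: 0.937
```

```bash
sed -i 's/\[.5128,-.283,.0692,-1.69\]/[.5140,-.283,.0692,-1.69]/; s/230,190,430,340,4/240,150,400,270,5/' wp.py; python3 wp.py wp16
```

```text
[ 0.5137 -0.2587  0.201 ] 1.4379 [ 0.3 -0.4 -1.5] 80.0144854632341
axis az -1.6461 z0 0.0682 pt on axis [ 0.5143 -0.283   0.0682] n 1300 res 0.3460018710638186 boss L [-0.0054  0.0101] red roll(+ toward -yv) 0.1685 78 red L [-0.0052  0.008 ]
boss end on axis [ 0.5135 -0.2931  0.0682] pulley origin est [ 0.5172 -0.2452  0.0682] boss mid [ 0.5143 -0.2831  0.0682]
```

View pics/wp16c.png

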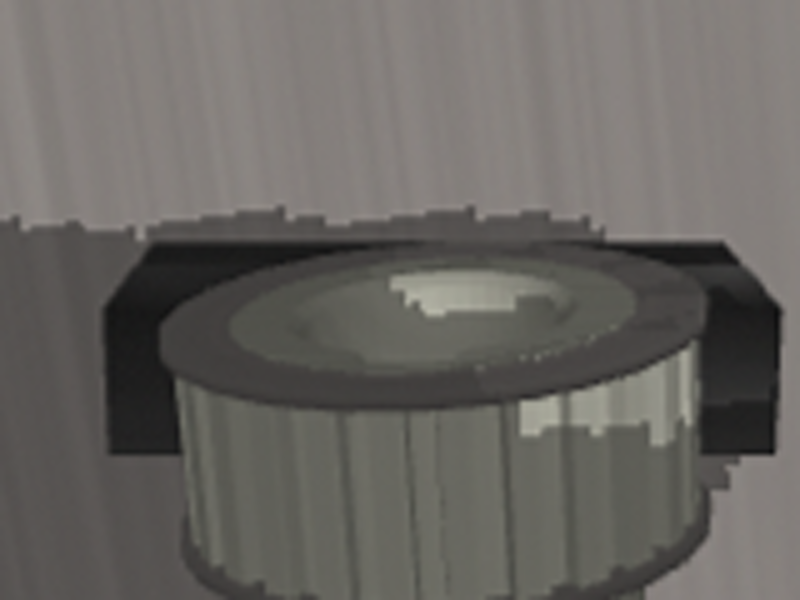

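Call:
{"name": "servo_tool", "arguments": {"steps": [[-2,0,0,0,8],[-2.5,0,0,0,8],[-2.5,0,0,0,8],[-2.5,0,0,0,8]]}}

```text
t: 35.95
ee_pos: [0.5101, -0.2835, 0.2001]
ee_rot: [-0.0, 0.752, 0.659, 0.0]
ft_force: [0.4, 0.7, 0.2]
gripper_width: 0.933
```

```bash
sed -i 's/240,150,400,270,5/240,130,400,250,5/' wp.py; python3 wp.py wp17
cat > pitch.py <<'E'
from h import *
import sys,pickle
from scipy.optimize import least_squares
def pitchfit(n,o=(.5140,-.283,.0692),az0=-1.69,zmin=.02):
    s=pickle.load(open(n+'.pkl','rb')); d=np.load(n+'.npy'); c,T=T_cam('wrist',s); PP=cloud(c,T,d)
    im=cv2.imread(f'pics/{n}.png')
    o=np.array(o)
    def fr(q,Q):
        u,w,az,pi=q; n0=np.array([-np.sin(az0),np.cos(az0),0])
        a=np.array([np.cos(az)*np.cos(pi),np.sin(az)*np.cos(pi),np.sin(pi)]); yv=np.cross([0,0,1],a); yv/=np.linalg.norm(yv); zz=np.cross(a,yv)
        v=Q-(o+u*n0+[0,0,w]); return v@a,v@yv,v@zz
    q=np.zeros(4); q[2]=az0
    P=PP[(d>0)].reshape(-1,3)
    L,Y,Z=fr(q,P); P=P[(abs(L)<.05)&(abs(Y)<.036)&(Z>.004)&(Z<.04)]
    # boss L in(-.008,.009), toothed envelope top of teeth 32: use L in (-.034,-.014)
    for it in range(8):
        L,Y,Z=fr(q,P); r=np.hypot(Y,Z)
        b=(L>-.006)&(L<.008)&(abs(r-.025)<(.003 if it<3 else .001))
        t=(L>-.034)&(L<-.014)&(abs(r-.032)<(.003 if it<3 else .0008))
        def f(q):
            L,Y,Z=fr(q,P); r=np.hypot(Y,Z); return np.r_[r[b]-.025,r[t]-.032]
        rr=least_squares(f,q,loss='soft_l1',f_scale=.0003,x_scale=[1e-3,1e-3,1e-2,1e-2]); q=rr.x
    n0=np.array([-np.sin(az0),np.cos(az0),0]); p=o+q[0]*n0+[0,0,q[1]]
    print(n,'axis pt',p.round(4),'az',q[2].round(4),'pitch(boss up +)',q[3].round(4),b.sum(),t.sum(),'res',np.median(abs(rr.fun))*1e3)
    hsv=cv2.cvtColor(im,cv2.COLOR_BGR2HSV); red=((hsv[...,0]<8)|(hsv[...,0]>172))&(hsv[...,1]>140)&(hsv[...,2]>60)&(d>0)
    L,Y,Z=fr(q,PP[red]); r=np.hypot(Y,Z); m=(abs(r-.025)<.003)&(abs(L)<.03)
    if m.any(): print('roll',np.median(np.arctan2(-Y[m],Z[m])).round(4),m.sum(),'red L',np.percentile(L[m],[3,97]).round(4))
    L,Y,Z=fr(q,P); r=np.hypot(Y,Z); m=(abs(r-.025)<.001)&(L>-.012)&(L<.03); print('boss end L',np.percentile(L[m],99.7))
    return q,p
if __name__=='__main__':
    for n in sys.argv[1:]: pitchfit(n)
E
python3 pitch.py wp1 wp2 wp17
```

```text
[ 0.5101 -0.2835  0.2001] 1.4396 [0.4 0.7 0.2] 79.68142257173724
axis az -1.6342 z0 0.0682 pt on axis [ 0.5143 -0.283   0.0682] n 1524 res 0.366256557177376 boss L [-0.0064  0.01  ] red roll(+ toward -yv) 0.1693 82 red L [-0.005   0.0082]
boss end on axis [ 0.5136 -0.2931  0.0682] pulley origin est [ 0.5167 -0.2452  0.0682] boss mid [ 0.5143 -0.2831  0.0682]
wp1 axis pt [ 0.513  -0.2829  0.0692] az -1.7043 pitch(boss up +) -0.0113 1434 1894 res 0.295641771697705
roll -0.0061 73 red L [-0.0064  0.0061]
boss end L 0.008771678172315557
wp2 axis pt [ 0.5144 -0.2831  0.0693] az -1.7043 pitch(boss up +) -0.0068 2225 2732 res 0.30909271807046806
roll 0.0035 119 red L [-0.0057  0.0069]
boss end L 0.009470754830253955
wp17 axis pt [ 0.5143 -0.283   0.0685] az -1.6374 pitch(boss up +) -0.0786 1600 2165 res 0.2920389683920138
roll 0.1702 82 red L [-0.007   0.0063]
boss end L 0.008648687639524895
```

View pics/wp17c.png

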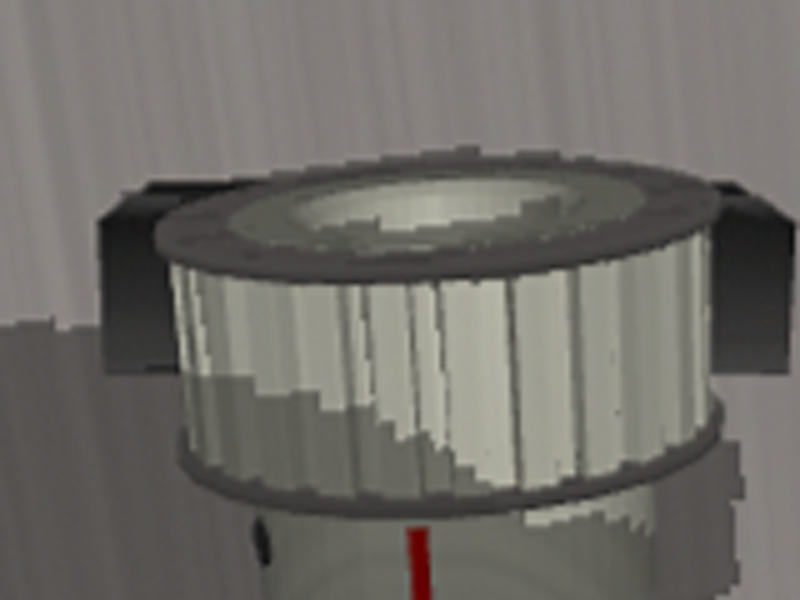

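```bash
python3 -c "
from h import *
print(rel([0.5141,-.2866,0.066],1.44))
"
```

```text
(array([-0.32,  0.43, 13.41]), np.float64(0.001))
```

Call:
{"name": "servo_tool", "arguments": {"steps": [[-0.32,0.43,3,0,8],[-0.32,0.43,7,0,8],[-0.32,0.43,10.5,0,8],[-0.32,0.43,12.5,0,7.5],[-0.32,0.43,13.4,0,7],[-0.32,0.43,13.4,0,6.5],[-0.32,0.43,13.4,0,6.5]]}}

```text
t: 36.7
ee_pos: [0.515, -0.2872, 0.0674]
ee_rot: [0.001, 0.751, 0.66, 0.0]
ft_force: [-0.4, -0.6, 0.8]
gripper_width: 0.761
```

```bash
sed -i 's/240,130,400,250,5/220,230,420,380,4/' wp.py; python3 wp.py wp18 | head -1; python3 pitch.py wp18
```

```text
[ 0.515  -0.2872  0.0674] 1.4411 [-0.4 -0.6  0.8] 64.95399501890007
wp18 axis pt [ 0.5142 -0.283   0.0684] az -1.6371 pitch(boss up +) -0.0794 4937 9272 res 0.26970088047417046
roll 0.1719 294 red L [-0.0049  0.0063]
boss end L 0.009013161557315987
```

View pics/wp18.png

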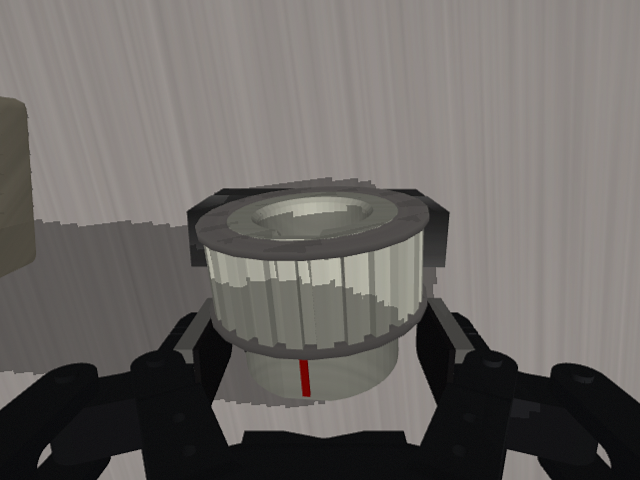

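Call:
{"name": "servo_tool", "arguments": {"steps": [[0,0,0,0,5.8],[0,0,0,0,5.3],[0,0,0,0,5.0],[0,0,0,0,4.8],[0,0,0,0,4.7],[0,0,0,0,4.7]], "grip_force": 25}}

```text
t: 37.35
ee_pos: [0.514, -0.2879, 0.067]
ee_rot: [0.0, 0.752, 0.66, -0.0]
ft_force: [-3.0, -1.1, 5.7]
gripper_width: 0.58
```

```bash
python3 wp.py wp19 | head -1; python3 pitch.py wp19
```

```text
[ 0.514  -0.2879  0.067 ] 1.4403 [-3.  -1.1  5.7] 49.53959650546505
wp19 axis pt [ 0.5142 -0.283   0.0678] az -1.6385 pitch(boss up +) -0.1077 4395 9151 res 0.27217766487757505
roll 0.1806 274 red L [-0.004   0.0067]
boss end L 0.012146441936065086
```

Call:
{"name": "servo_tool", "arguments": {"steps": [[0,0,-0.3,0,4.7],[0,0,-0.7,0,4.7],[0.25,0,-1.0,0,4.7],[0.25,0,-1.0,0,4.7],[0.25,0,-1.0,0,4.7]], "grip_force": 30}}

```text
t: 37.9
ee_pos: [0.5144, -0.2843, 0.0761]
ee_rot: [-0.0, 0.751, 0.66, -0.0]
ft_force: [-0.2, -0.5, -1.9]
gripper_width: 0.577
```

```bash
python3 wp.py wp20 | head -1; python3 pitch.py wp20
```

```text
[ 0.5144 -0.2843  0.0761] 1.4412 [-0.2 -0.5 -1.9] 49.25085146965952
wp20 axis pt [ 0.5144 -0.2831  0.0764] az -1.6474 pitch(boss up +) -0.0552 4991 6437 res 0.2906246442041394
roll 0.173 301 red L [-0.008   0.0036]
boss end L 0.010764392166753955
```

View pics/wp20.png

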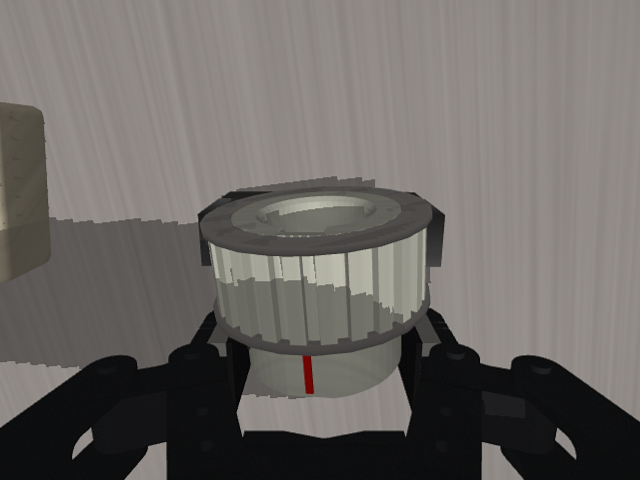

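Call:
{"name": "servo_tool", "arguments": {"steps": [[-0.12,0,0,0.053,4.7],[-0.24,-0.05,0.2,0.053,4.7],[-0.24,-0.05,0.4,0.053,4.7],[-0.24,-0.05,0.6,0.053,4.7],[-0.24,-0.05,0.7,0.053,4.7],[-0.24,-0.05,0.7,0.053,4.7]]}}

```text
t: 38.55
ee_pos: [0.5135, -0.2867, 0.0689]
ee_rot: [-0.0, 0.769, 0.64, -0.0]
ft_force: [0.0, 0.3, -2.4]
gripper_width: 0.579
```

```bash
python3 wp.py wp21 | head -1; python3 pitch.py wp21
```

```text
[ 0.5135 -0.2867  0.0689] 1.3882 [ 0.   0.3 -2.4] 49.4149463133023
wp21 axis pt [ 0.5138 -0.283   0.0694] az -1.6926 pitch(boss up +) -0.0664 5332 9254 res 0.2719277389807324
roll 0.1736 301 red L [-0.0059  0.0057]
boss end L 0.013252897949260635
```

Call:
{"name": "servo_tool", "arguments": {"steps": [[0,0,0.05,0.01,4.7],[0,0,0.05,0.01,4.95],[0,0,0.05,0.01,5.05],[0,0,0.05,0.01,5.2],[0,0,0.05,0.01,5.5],[0,0,0.05,0.01,5.5]]}}

```text
t: 39.2
ee_pos: [0.514, -0.2871, 0.0691]
ee_rot: [0.001, 0.772, 0.636, 0.0]
ft_force: [0.5, -0.1, 0.2]
gripper_width: 0.642
```

```bash
python3 wp.py wp22 | head -1; python3 pitch.py wp22
```

```text
[ 0.514  -0.2871  0.0691] 1.3778 [ 0.5 -0.1  0.2] 54.83532999900008
wp22 axis pt [ 0.5136 -0.2829  0.0691] az -1.6854 pitch(boss up +) -0.029 5695 9290 res 0.2758999535825736
roll 0.1989 327 red L [-0.0064  0.0059]
boss end L 0.00852417470585955
```

View pics/wp22.png

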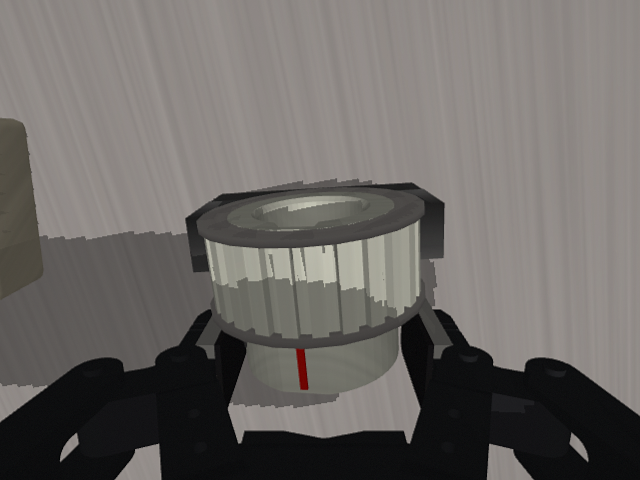

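Call:
{"name": "servo_tool", "arguments": {"steps": [[0,0,0,-0.074,5.5],[0,0,0,-0.074,5.3],[0,0,0,-0.074,5.15],[0,0,0,-0.074,5.05],[0,0,-0.03,-0.074,4.98],[0,0,-0.06,-0.074,4.9],[0,0,-0.1,-0.074,4.7],[0,0,-0.1,-0.074,4.7]], "grip_force": 25}}

```text
t: 40.05
ee_pos: [0.5134, -0.2867, 0.0694]
ee_rot: [-0.0, 0.748, 0.664, -0.0]
ft_force: [0.3, 0.1, -2.4]
gripper_width: 0.577
```

```bash
python3 wp.py wp23 | head -1; python3 pitch.py wp23
```

```text
[ 0.5134 -0.2867  0.0694] 1.4517 [ 0.3  0.1 -2.4] 49.31486612393227
wp23 axis pt [ 0.5135 -0.2829  0.0694] az -1.6838 pitch(boss up +) -0.025 5854 9277 res 0.28467967176753695
roll 0.2029 329 red L [-0.0068  0.0055]
boss end L 0.012480620780681951
```

```bash
python3 -c "
from h import *
print(rel([0.6194,.0558,0.1112],1.8317))
"
```

```text
(array([35.27,  6.46, -4.18]), np.float64(-0.38))
```

Call:
{"name": "servo_tool", "arguments": {"steps": [[0,0,-0.5,0,4.7],[0,0,-1.5,0,4.7],[0,0,-3,0,4.7],[0,0,-5,0,4.7],[0,0,-6,0,4.7],[0,0,-6,0,4.7]], "grip_force": 30}}

```text
t: 40.7
ee_pos: [0.5151, -0.2876, 0.1324]
ee_rot: [0.002, 0.748, 0.664, 0.001]
ft_force: [0.2, 0.8, -2.7]
gripper_width: 0.578
```

```bash
python3 wp.py wp24 | head -1; python3 -c "
from pitch import *
pitchfit('wp24',o=(.5135,-.283,.13),az0=-1.69)
print(rel([0.6194,.0558,0.1112],1.8317))"
```

```text
[ 0.5151 -0.2876  0.1324] 1.4517 [ 0.2  0.8 -2.7] 49.364649036658484
wp24 axis pt [ 0.5153 -0.2832  0.1324] az -1.6838 pitch(boss up +) -0.0227 5752 9186 res 0.27499791096662757
roll 0.2072 325 red L [-0.0059  0.0061]
boss end L 0.013654891216442346
(array([35.32,  6.37,  1.94]), np.float64(-0.38))Traceback (most recent call last):
  File "wp.py", line 7, in <module>
    pulfit(s,im,d,c,T,[.5140,-.283,.0692,-1.69])
    ~~~~~~^^^^^^^^^^^^^^^^^^^^^^^^^^^^^^^^^^^^^^
  File "pulfit.py", line 23, in pulfit
    Lb=np.percentile(L[m],[0.5,99.5])
    return _quantile_unchecked(
        a, q, axis, out, overwrite_input, method, keepdims, weights)
    return _ureduce(a,
                    func=_quantile_ureduce_func,
    ...<5 lines>...
                    overwrite_input=overwrite_input,
                    method=method)
    r = func(a, **kwargs)
    result = _quantile(arr,
                       quantiles=q,
    ...<2 lines>...
                       out=out,
                       weights=wgt)
    slices_having_nans = np.isnan(arr[-1, ...])
                                  ~~~^^^^^^^^^
IndexError: index -1 is out of bounds for axis 0 with size 0
```

Call:
{"name": "servo_tool", "arguments": {"steps": [[4,0.5,0,-0.05,4.7],[8,1,0,-0.1,4.7],[12,2,0,-0.15,4.7],[16,3,0,-0.2,4.7],[20,4,0,-0.25,4.7],[24,5,0,-0.3,4.7],[28,6,0,-0.35,4.7],[31,6.4,0,-0.38,4.7]]}}

```text
t: 41.55
ee_pos: [0.614, 0.0166, 0.1288]
ee_rot: [-0.001, 0.608, 0.794, 0.0]
ft_force: [0.3, 0.9, -2.7]
gripper_width: 0.572
```

Call:
{"name": "servo_tool", "arguments": {"steps": [[0,0,0,0,4.7],[0,0,0,0,4.7],[0,0,0,0,4.7]]}}

```text
t: 41.85
ee_pos: [0.6134, 0.0115, 0.1288]
ee_rot: [-0.0, 0.61, 0.793, -0.001]
ft_force: [0.2, 0.3, -2.8]
gripper_width: 0.576
```

```bash
python3 -c "
from h import *
print(pose(ctrl.state())[0],pose(ctrl.state())[2]);print(rel([0.6194,.0558,0.1112],1.8317))"
```

```text
[0.61339366 0.01152963 0.12877728] 1.8299344952445373
(array([4.13, 1.72, 1.75]), np.float64(-0.002))
```

Call:
{"name": "servo_tool", "arguments": {"steps": [[1.5,1,1,-0.002,4.7],[3.0,1.72,1.75,-0.002,4.7],[3.6,1.72,1.75,-0.002,4.7],[3.6,1.72,1.75,-0.002,4.7],[3.6,1.72,1.75,-0.002,4.7]]}}

```text
t: 42.35
ee_pos: [0.6214, 0.0508, 0.1125]
ee_rot: [0.001, 0.609, 0.793, -0.0]
ft_force: [-1.0, 0.1, -2.4]
gripper_width: 0.574
```

Run:
```python
from h import *
s,im,d,c,T=snap('wf1'); print(pose(s)[0],pose(s)[2],s['ft_force'])
import pitch
e=pose(s)[0]
pitch.pitchfit('wf1',o=(e[0]-.0007,e[1]+.004,e[2]),az0=-1.304)
```

```text
[0.62138189 0.05079166 0.11248273] 1.8322257062276492 [-1.04325549  0.12897777 -2.36891915]
wf1 axis pt [0.6203 0.0547 0.1124] az -1.3033 pitch(boss up +) -0.0238 5841 9264 res 0.2814793417663629
roll 0.2045 324 red L [-0.0063  0.0057]
boss end L 0.012614461696869323
```

View pics/wf1.png

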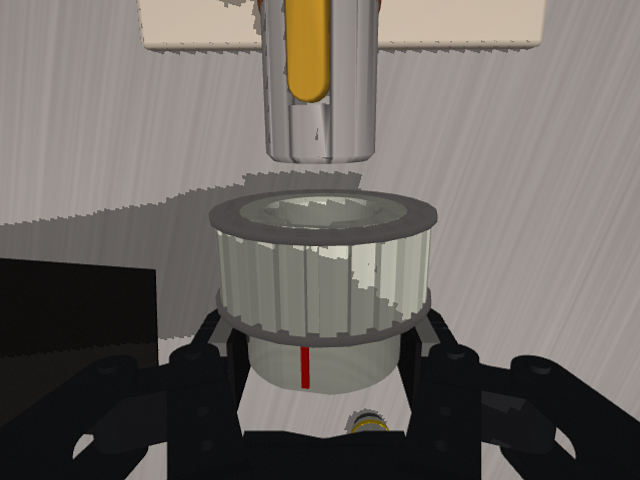

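```bash
cat > shaftfit.py <<'E'
from h import *
import sys,pickle
from scipy.optimize import least_squares
def shaftfit(n,vmax):
    s=pickle.load(open(n+'.pkl','rb')); d=np.load(n+'.npy'); c,T=T_cam('wrist',s); PP=cloud(c,T,d); im=cv2.imread(f'pics/{n}.png')
    nn,l,st,ce=keypose(im,c,T); i=1+np.argmax(st[1:,4]); km=l==i
    box=np.zeros_like(km); box[0:vmax,255:390]=1; box&=(d>0)
    o=np.array([.5968,.1383,.1115])
    def fr(q,Q):
        u,w,az=q; a=np.array([np.cos(az),np.sin(az),0]); yv=np.cross([0,0,1],a); v=Q-(o+u*np.array([.9646,.264,0])+[0,0,w]); return v@a,v@yv,v[...,2]
    q=np.array([0,0,-1.304]); P=PP[box&~km]
    for it in range(5):
        L,Y,Z=fr(q,P); m=(abs(np.hypot(Y,Z)-.016)<(.002 if it<2 else .0008))&(Z>0)&(L>-.01)&(L<.031)
        # exclude slot-ish
        ang=np.arctan2(-Y,Z); m&=~((abs(ang-.182)<.42)&(L<.02))
        Q=P[m]; r=least_squares(lambda q:(lambda t:np.hypot(t[1],t[2])-.016)(fr(q,Q)),q,loss='soft_l1',f_scale=.0003,x_scale=[1e-3,1e-3,1e-2]); q=r.x
    print('shaft u,w,az',q.round(5),m.sum(),'res',np.median(abs(r.fun))*1e3,'pt',(o+q[0]*np.array([.9646,.264,0])+[0,0,q[1]]).round(4))
    K=PP[km&(d>0)]; L,Y,Z=fr(q,K)
    m=(abs(L)<.013)
    for th in [0.182]:
        y=Y*np.cos(th)+Z*np.sin(th); z=Z*np.cos(th)-Y*np.sin(th); mm=m&(abs(y)<.0035)
        A=np.c_[y[mm],np.ones(mm.sum())]; w=least_squares(lambda p:A@p-z[mm],[0,.019],loss='soft_l1',f_scale=.0002).x
        top=m&(abs(z-.019)<.0005); print('key top slope',w,mm.sum(),'key y range on top',np.percentile(y[top],[2,98])*1e3,'L',np.percentile(L,[.5,99.5])*1e3)
    L,Y,Z=fr(q,P); m=(abs(np.hypot(Y,Z)-.016)<.001)&(Z>0); print('end L',np.percentile(L[m],[95,99.5]))
    return q
if __name__=='__main__': shaftfit(sys.argv[1],int(sys.argv[2]))
E
python3 shaftfit.py wf1 158; python3 shaftfit.py ws11 200
```

```text
shaft u,w,az [-7.00000e-05 -1.00000e-05 -1.30439e+00] 10766 res 0.2446829511732404 pt [0.5967 0.1383 0.1115]
key top slope [-0.00672246  0.019039  ] 2371 key y range on top [-4.30444593  4.87616565] L [-5.0610843  17.09047777]
end L [0.02983508 0.03131188]
shaft u,w,az [-6.00000e-05 -6.00000e-05 -1.30304e+00] 2712 res 0.22775965124213413 pt [0.5967 0.1383 0.1114]
key top slope [-0.01573291  0.01906823] 1378 key y range on top [-4.22480126  4.73756304] L [-13.77864825  16.70798064]
end L [0.01220032 0.01447487]
```

Call:
{"name": "servo_tool", "arguments": {"steps": [[0,-0.08,0.14,0,4.7],[0.5,-0.08,0.14,0,4.7],[1.0,-0.08,0.14,0,4.7],[1.2,-0.08,0.14,0,4.7],[1.2,-0.08,0.14,0,4.7],[1.2,-0.08,0.14,0,4.7]]}}

```text
t: 43.0
ee_pos: [0.6174, 0.064, 0.1108]
ee_rot: [0.0, 0.608, 0.794, -0.0]
ft_force: [0.2, -0.3, -3.6]
gripper_width: 0.576
```

Run:
```python
from h import *
s,im,d,c,T=snap('wf2'); e=pose(s)[0]; print(e,pose(s)[2],s['ft_force'])
import pitch,shaftfit
q,p=pitch.pitchfit('wf2',o=(e[0]-.0009,e[1]+.004,e[2]),az0=-1.304)
shaftfit.shaftfit('wf2',180)
L=(.1383-p[1])/.9646; print('shaft x at pulley y',.5967+L*.2634,'pulley',p)
crop(im,200,80,440,260,3,'wf2c.png')
```

```text
[0.61740421 0.06400923 0.11081991] 1.8341616179110054 [ 0.24519127 -0.33179662 -3.64179046]
wf2 axis pt [0.6163 0.068  0.1108] az -1.3014 pitch(boss up +) -0.0247 5830 9229 res 0.27748007416388
roll 0.204 328 red L [-0.0064  0.0058]
boss end L 0.012882468094782364
shaft u,w,az [-6.00000e-05  0.00000e+00 -1.30429e+00] 8222 res 0.2361530174144772 pt [0.5967 0.1383 0.1115]
key top slope [-0.00589544  0.01904643] 3270 key y range on top [-4.32934307  4.93510402] L [-13.54932023  16.78420649]
end L [0.02168763 0.02337778]
shaft x at pulley y 0.6159076682496483 pulley [0.61632186 0.06795939 0.11075143]
```

View pics/wf2c.png

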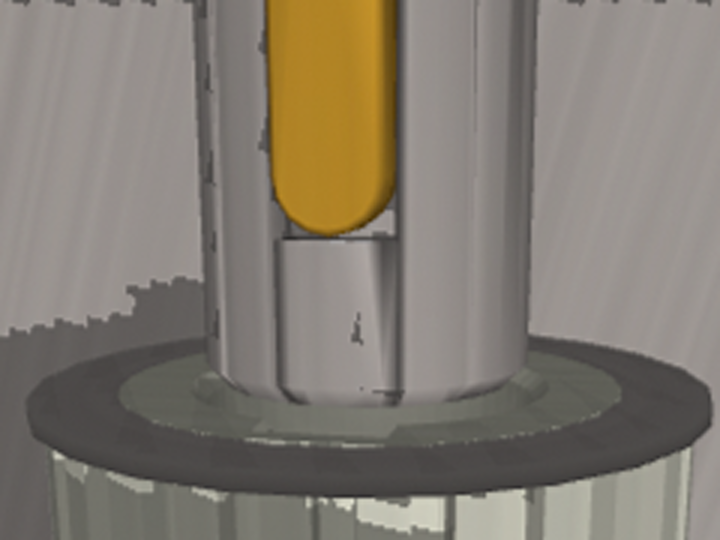

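Call:
{"name": "servo_tool", "arguments": {"steps": [[0.1,-0.03,0,0,4.7],[0.2,-0.03,0,0,4.7],[0.3,-0.03,0,0,4.7],[0.4,-0.03,0,0,4.7],[0.5,-0.03,0,0,4.7],[0.5,-0.03,0,0,4.7]]}}

```text
t: 43.65
ee_pos: [0.6157, 0.069, 0.1108]
ee_rot: [-0.0, 0.608, 0.794, 0.0]
ft_force: [-0.8, -0.4, -1.6]
gripper_width: 0.574
```

Call:
{"name": "servo_tool", "arguments": {"steps": [[0.1,0,0,0,4.7],[0.2,0,0,0,4.7],[0.3,0,0,0,4.7],[0.4,0,0,0,4.7],[0.5,0,0,0,4.7],[0.5,0,0,0,4.7]]}}

```text
t: 44.25
ee_pos: [0.6144, 0.0738, 0.1108]
ee_rot: [-0.0, 0.608, 0.794, 0.0]
ft_force: [-0.6, 0.0, -3.1]
gripper_width: 0.577
```

```bash
cat > wf.py <<'E'
from h import *
import pitch,sys
n=sys.argv[1]
s,im,d,c,T=snap(n); e=pose(s)[0]; print(e,pose(s)[2],np.round(s['ft_force'],1),np.round(s['torque'],2))
q,p=pitch.pitchfit(n,o=(e[0]-.0009,e[1]+.004,e[2]),az0=-1.304)
L=(.1383-p[1])/.9646; print('shaft x at pulley y',.5967+L*.2634,'pulley',p)
crop(im,200,80,440,260,3,n+'c.png')
E
python3 wf.py wf3
```

```text
[0.61441858 0.07379499 0.11081564] 1.8341412052171697 [-0.6  0.  -3.1] [-0.06 -0.06  0.02]
wf3 axis pt [0.6134 0.0778 0.1108] az -1.3015 pitch(boss up +) -0.0247 5803 9241 res 0.2761566234378877
roll 0.2043 326 red L [-0.0062  0.0056]
boss end L 0.012677572144059294
shaft x at pulley y 0.6132341496711126 pulley [0.61335438 0.07775011 0.11075256]
```

View pics/wf3c.png

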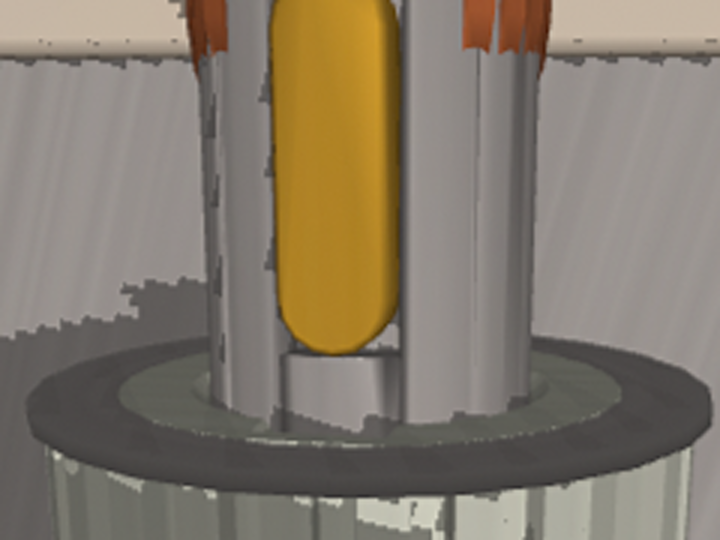

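Call:
{"name": "servo_tool", "arguments": {"steps": [[0.1,0,0,0,4.7],[0.2,0,0,0,4.7],[0.3,0,0,0,4.7],[0.4,0,0,0,4.7],[0.5,0,0,0,4.7],[0.5,0,0,0,4.7]]}}

```text
t: 44.9
ee_pos: [0.6131, 0.0786, 0.1108]
ee_rot: [-0.0, 0.608, 0.794, 0.0]
ft_force: [-0.2, 0.0, -2.4]
gripper_width: 0.573
```

Call:
{"name": "servo_tool", "arguments": {"steps": [[0.1,0,0,0,4.7],[0.2,0,0,0,4.7],[0.2,0,0,0,4.7]]}}

```text
t: 45.2
ee_pos: [0.6126, 0.0805, 0.1108]
ee_rot: [-0.0, 0.608, 0.794, -0.0]
ft_force: [-0.2, -0.3, -1.8]
gripper_width: 0.576
```

Call:
{"name": "servo_tool", "arguments": {"steps": [[0.1,0,0,0,4.7],[0.2,0,0,0,4.7],[0.2,0,0,0,4.7]]}}

```text
t: 45.5
ee_pos: [0.6121, 0.0824, 0.1108]
ee_rot: [-0.0, 0.608, 0.794, 0.0]
ft_force: [-0.4, -0.3, -2.9]
gripper_width: 0.579
```

```bash
python3 wf.py wf4
```

```text
[0.6120622  0.08244545 0.11079994] 1.8341237726197144 [-0.4 -0.3 -2.9] [-0.04 -0.02 -0.02]
wf4 axis pt [0.611  0.0864 0.1107] az -1.3012 pitch(boss up +) -0.0244 5775 9194 res 0.2804819592832214
roll 0.2041 326 red L [-0.0063  0.0057]
boss end L 0.012931319250270619
shaft x at pulley y 0.6108718686328912 pulley [0.61099974 0.08640105 0.11073899]
```

View pics/wf4c.png

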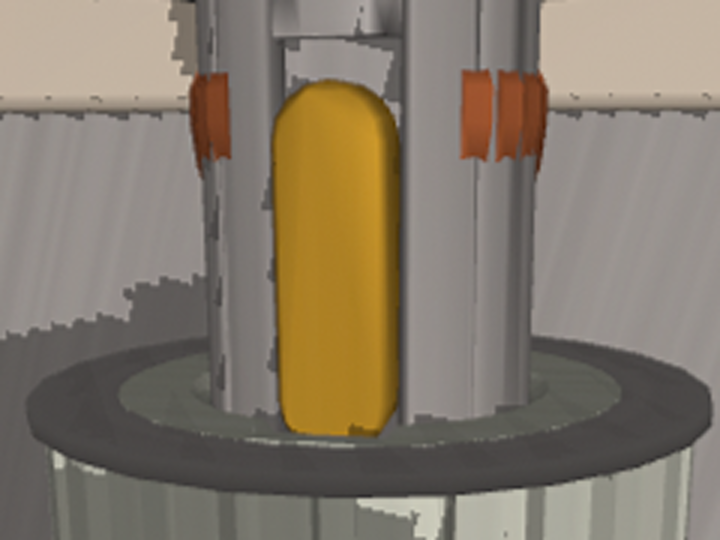

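Call:
{"name": "servo_tool", "arguments": {"steps": [[0.1,0,0,0,4.7],[0.2,0,0,0,4.7],[0.2,0,0,0,4.7]]}}

```text
t: 45.85
ee_pos: [0.6116, 0.0844, 0.1108]
ee_rot: [-0.0, 0.608, 0.794, 0.0]
ft_force: [-0.9, 0.2, -2.1]
gripper_width: 0.576
```

Call:
{"name": "servo_tool", "arguments": {"steps": [[0.1,0,0,0,4.7],[0.2,0,0,0,4.7],[0.2,0,0,0,4.7]]}}

```text
t: 46.15
ee_pos: [0.6111, 0.0863, 0.1108]
ee_rot: [-0.0, 0.608, 0.794, 0.0]
ft_force: [-0.4, 0.2, -2.7]
gripper_width: 0.577
```

Call:
{"name": "servo_tool", "arguments": {"steps": [[0.1,0,0,0,4.7],[0.2,0,0,0,4.7],[0.2,0,0,0,4.7]]}}

```text
t: 46.45
ee_pos: [0.6105, 0.0882, 0.1108]
ee_rot: [-0.0, 0.608, 0.794, 0.0]
ft_force: [-0.2, 0.6, -3.1]
gripper_width: 0.575
```

Call:
{"name": "servo_tool", "arguments": {"steps": [[0.1,0,0,0,4.7],[0.2,0,0,0,4.7],[0.3,0,0,0,4.7],[0.4,0,0,0,4.7],[0.5,0,0,0,4.7],[0.5,0,0,0,4.7]]}}

```text
t: 47.05
ee_pos: [0.6093, 0.093, 0.1108]
ee_rot: [-0.0, 0.608, 0.794, 0.0]
ft_force: [-0.7, 0.8, -1.3]
gripper_width: 0.577
```

Call:
{"name": "servo_tool", "arguments": {"steps": [[0.1,0,0,0,4.7],[0.2,0,0,0,4.7],[0.3,0,0,0,4.7],[0.4,0,0,0,4.7],[0.5,0,0,0,4.7],[0.5,0,0,0,4.7]]}}

```text
t: 47.65
ee_pos: [0.608, 0.0978, 0.1109]
ee_rot: [0.0, 0.608, 0.794, -0.0]
ft_force: [-1.1, -0.7, -1.2]
gripper_width: 0.575
```

```bash
python3 wf.py wf5
```

```text
[0.60796423 0.09776647 0.11085769] 1.833950879102018 [-1.1 -0.7 -1.2] [-0.15  0.05  0.06]
wf5 axis pt [0.6069 0.1017 0.1108] az -1.3007 pitch(boss up +) -0.0281 5812 9242 res 0.27940443384205477
roll 0.2042 325 red L [-0.0062  0.0059]
boss end L 0.012716293922293691
shaft x at pulley y 0.6066876800396523 pulley [0.60690889 0.10172401 0.11080622]
```

View pics/wf5c.png

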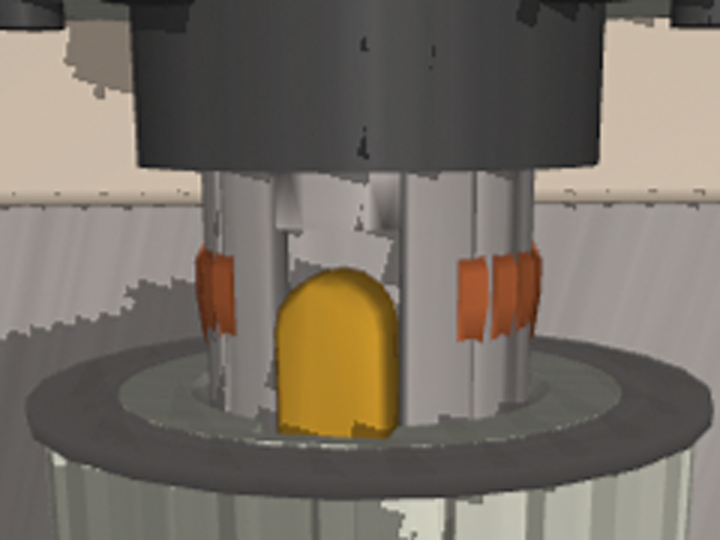

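Call:
{"name": "servo_tool", "arguments": {"steps": [[0.1,0,-0.02,0,4.7],[0.2,0,-0.04,0,4.7],[0.3,0,-0.05,0,4.7],[0.4,0,-0.05,0,4.7],[0.5,0,-0.05,0,4.7],[0.5,0,-0.05,0,4.7]], "grip_force": 40}}

```text
t: 48.3
ee_pos: [0.6066, 0.1028, 0.1112]
ee_rot: [-0.0, 0.608, 0.794, 0.0]
ft_force: [-0.5, 0.8, -1.9]
gripper_width: 0.568
```

Call:
{"name": "servo_tool", "arguments": {"steps": [[0.1,0,0,0,4.7],[0.2,0,0,0,4.7],[0.3,0,0,0,4.7],[0.3,0,0,0,4.7]]}}

```text
t: 48.7
ee_pos: [0.6058, 0.1056, 0.1113]
ee_rot: [-0.0, 0.608, 0.794, -0.0]
ft_force: [-0.5, -0.8, -2.4]
gripper_width: 0.574
```

Call:
{"name": "servo_tool", "arguments": {"steps": [[0.1,0,0,0,4.7],[0.2,0,0,0,4.7],[0.3,0,0,0,4.7],[0.3,0,0,0,4.7]]}}

```text
t: 49.1
ee_pos: [0.6052, 0.1075, 0.1112]
ee_rot: [0.0, 0.608, 0.794, -0.0]
ft_force: [1.0, -2.6, -2.0]
gripper_width: 0.571
```

```bash
python3 wf.py wf6
```

```text
[0.60521217 0.10752571 0.11121242] 1.833347360734498 [ 1.  -2.6 -2. ] [-0.5  -0.02 -0.02]
wf6 axis pt [0.6041 0.1115 0.1111] az -1.3015 pitch(boss up +) -0.0241 5789 9253 res 0.2756279105296522
roll 0.2037 327 red L [-0.0063  0.006 ]
boss end L 0.012597594318435199
shaft x at pulley y 0.6040233266361528 pulley [0.60414918 0.11148117 0.11108122]
```

View pics/wf6c.png

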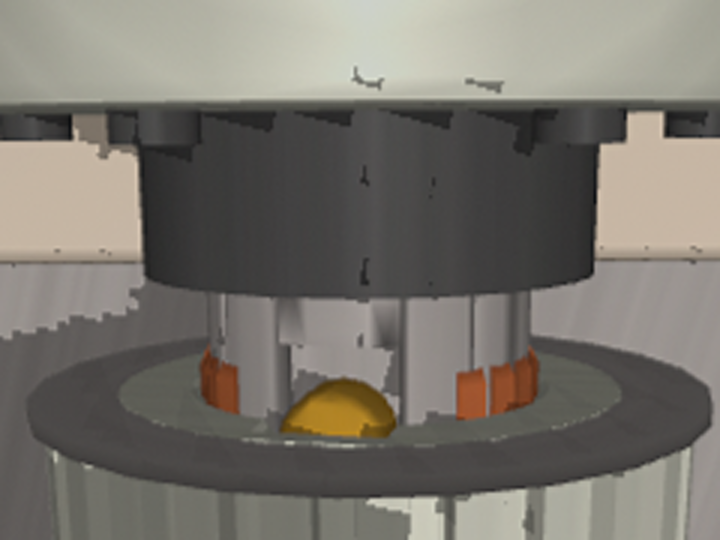

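Call:
{"name": "servo_tool", "arguments": {"steps": [[0.1,0,0,0,4.7],[0.2,0,0,0,4.7],[0.3,0,0,0,4.7],[0.3,0,0,0,4.7]]}}

```text
t: 49.55
ee_pos: [0.6046, 0.1097, 0.1112]
ee_rot: [0.001, 0.609, 0.793, -0.001]
ft_force: [0.1, -5.8, -1.8]
gripper_width: 0.574
```

Call:
{"name": "servo_tool", "arguments": {"steps": [[0.1,0,0,0,4.7],[0.2,0,0,0,4.7],[0.3,0,0,0,4.7],[0.3,0,0,0,4.7]]}}

```text
t: 49.95
ee_pos: [0.6042, 0.111, 0.1112]
ee_rot: [0.001, 0.609, 0.793, -0.001]
ft_force: [1.3, -8.1, -1.4]
gripper_width: 0.574
```

Call:
{"name": "servo_tool", "arguments": {"steps": [[0.1,0,0,0,4.7],[0.2,0,0,0,4.7],[0.3,0,0,0,4.7],[0.3,0,0,0,4.7]]}}

```text
t: 50.35
ee_pos: [0.6038, 0.1127, 0.1112]
ee_rot: [0.002, 0.609, 0.793, -0.002]
ft_force: [0.9, -9.5, -1.9]
gripper_width: 0.569
```

Call:
{"name": "servo_tool", "arguments": {"steps": [[0.1,0,0,0,4.7],[0.2,0,0,0,4.7],[0.2,0,0,0,4.7]]}}

```text
t: 50.65
ee_pos: [0.6033, 0.1142, 0.1112]
ee_rot: [0.002, 0.61, 0.793, -0.002]
ft_force: [1.0, -10.0, -1.3]
gripper_width: 0.572
```

```bash
python3 wf.py wf7
```

```text
[0.60329364 0.11422895 0.11122255] 1.8306181213227428 [  1.  -10.   -1.3] [-2.09 -0.24  0.12]
wf7 axis pt [0.6022 0.1182 0.1111] az -1.3042 pitch(boss up +) -0.0191 5791 9203 res 0.2848109099002488
roll 0.2028 327 red L [-0.0064  0.0057]
boss end L 0.012842717876828315
shaft x at pulley y 0.6021930347017943 pulley [0.6022288  0.1181839  0.11108537]
```

View pics/wf7c.png

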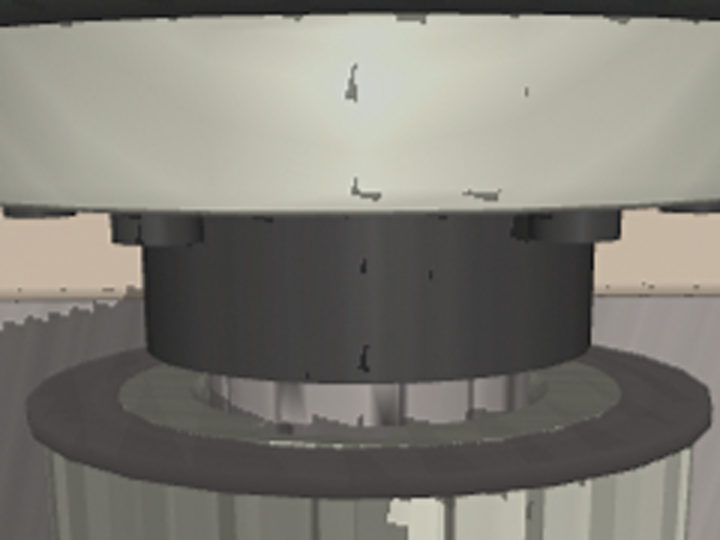

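Call:
{"name": "servo_tool", "arguments": {"steps": [[0.1,0,0,0,4.7],[0.2,0,0,0,4.7],[0.2,0,0,0,4.7]]}}

```text
t: 51.0
ee_pos: [0.6027, 0.1164, 0.1112]
ee_rot: [0.002, 0.609, 0.793, -0.002]
ft_force: [0.9, -9.5, -0.7]
gripper_width: 0.573
```

Call:
{"name": "servo_tool", "arguments": {"steps": [[0.1,0,0,0,4.7],[0.15,0,0,0,4.7],[0.15,0,0,0,4.7]]}}

```text
t: 51.3
ee_pos: [0.6023, 0.1178, 0.1112]
ee_rot: [0.002, 0.609, 0.793, -0.002]
ft_force: [1.1, -9.6, -1.5]
gripper_width: 0.571
```

Call:
{"name": "servo_tool", "arguments": {"steps": [[0.05,0,0,0,4.7],[0.1,0,0,0,4.7],[0.1,0,0,0,4.7]]}}

```text
t: 51.6
ee_pos: [0.6022, 0.1182, 0.1112]
ee_rot: [0.002, 0.61, 0.793, -0.002]
ft_force: [1.5, -10.8, -1.0]
gripper_width: 0.575
```

Call:
{"name": "servo_tool", "arguments": {"steps": [[0.05,0,0,0,4.7],[0.1,0,0,0,4.7],[0.1,0,0,0,4.7]]}}

```text
t: 51.9
ee_pos: [0.6022, 0.1184, 0.1113]
ee_rot: [0.003, 0.61, 0.793, -0.003]
ft_force: [1.6, -12.0, -1.3]
gripper_width: 0.569
```

Call:
{"name": "servo_tool", "arguments": {"steps": [[0.05,0,0,0,4.7],[0.1,0,0,0,4.7],[0.1,0,0,0,4.7]]}}

```text
t: 52.2
ee_pos: [0.6021, 0.1184, 0.1113]
ee_rot: [0.003, 0.61, 0.792, -0.003]
ft_force: [1.1, -13.8, -0.3]
gripper_width: 0.578
```

```bash
python3 wf.py wf8
```

```text
[0.60213162 0.11840501 0.11127117] 1.8294459123840074 [  1.1 -13.8  -0.3] [-2.83 -0.3   0.08]
wf8 axis pt [0.6011 0.1224 0.1111] az -1.3054 pitch(boss up +) -0.0171 5725 9149 res 0.2768131097293531
roll 0.2034 326 red L [-0.0062  0.0058]
boss end L 0.012876444601413897
shaft x at pulley y 0.6010529413316434 pulley [0.60106343 0.12235905 0.11112152]
```

View pics/wf8c.png

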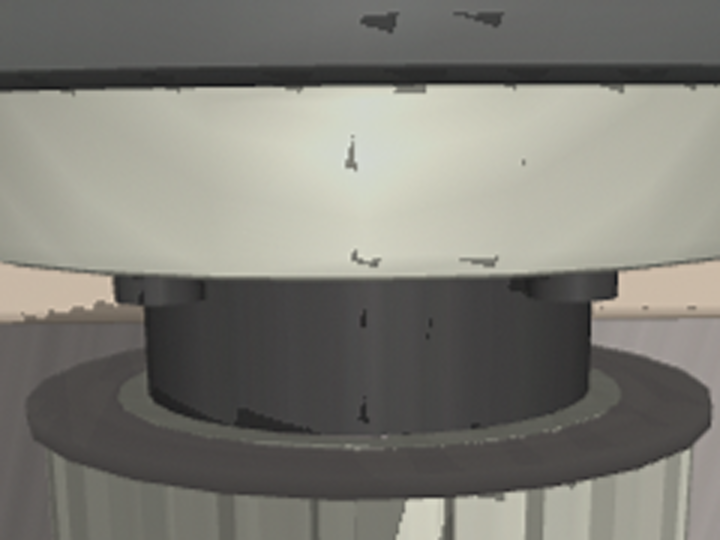

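Call:
{"name": "servo_tool", "arguments": {"steps": [[0.1,0,0,0,4.7],[0.2,0,0,0,4.7],[0.2,0,0,0,4.7]]}}

```text
t: 52.55
ee_pos: [0.6021, 0.1185, 0.1114]
ee_rot: [0.004, 0.61, 0.792, -0.004]
ft_force: [2.4, -15.7, 0.6]
gripper_width: 0.57
```

Call:
{"name": "servo_tool", "arguments": {"steps": [[0.1,0,0,0,4.7],[0.2,0,0,0,4.7],[0.2,0,0,0,4.7]]}}

```text
t: 52.85
ee_pos: [0.6021, 0.1185, 0.1114]
ee_rot: [0.005, 0.611, 0.792, -0.005]
ft_force: [2.4, -19.1, 1.2]
gripper_width: 0.569
```

Call:
{"name": "servo_tool", "arguments": {"steps": [[0.15,0,0,0,4.7],[0.3,0,0,0,4.7],[0.3,0,0,0,4.7]]}}

```text
t: 53.15
ee_pos: [0.602, 0.1186, 0.1114]
ee_rot: [0.006, 0.611, 0.791, -0.006]
ft_force: [3.6, -23.7, 2.6]
gripper_width: 0.57
```

```bash
python3 wf.py wf9
python3 - <<'E'
from h import *
import pickle
# collar gap: compare depth of collar front & pulley face along axis
s=pickle.load(open('wf9.pkl','rb')); d=np.load('wf9.npy'); c,T=T_cam('wrist',s); PP=cloud(c,T,d)
a=np.array([.2634,-.9646,0]); o=np.array([.5908,.1605,.1115])
for v in range(200,236,3):
    print(v,[tuple((np.r_[(PP[v,u]-o)@a*1e3,(PP[v,u]-o)[2]*1e3]).round(1)) for u in (300,322,345)])
E
```

```text
[0.60201348 0.11862332 0.11144023] 1.8256541274623628 [  3.6 -23.7   2.6] [-4.96 -0.64  0.39]
wf9 axis pt [0.601  0.1226 0.1113] az -1.3075 pitch(boss up +) -0.0127 5722 9174 res 0.27574992376553153
roll 0.2036 319 red L [-0.0059  0.0062]
boss end L 0.012705231400759954
shaft x at pulley y 0.6009925074413829 pulley [0.60095631 0.12258036 0.11128769]
200 [(np.float64(-6.7), np.float64(21.3)), (np.float64(-6.7), np.float64(21.7)), (np.float64(-6.5), np.float64(21.1))]
203 [(np.float64(-5.9), np.float64(21.1)), (np.float64(-6.1), np.float64(22.4)), (np.float64(-5.8), np.float64(21.2))]
206 [(np.float64(-5.3), np.float64(21.9)), (np.float64(-5.1), np.float64(21.4)), (np.float64(-5.1), np.float64(21.6))]
209 [(np.float64(-4.4), np.float64(21.4)), (np.float64(-4.5), np.float64(21.9)), (np.float64(-4.3), np.float64(21.4))]
212 [(np.float64(-3.6), np.float64(21.1)), (np.float64(-3.5), np.float64(20.9)), (np.float64(-3.5), np.float64(21.3))]
215 [(np.float64(-2.9), np.float64(21.6)), (np.float64(-3.0), np.float64(22.3)), (np.float64(-2.8), np.float64(21.7))]
218 [(np.float64(-2.0), np.float64(21.1)), (np.float64(-2.0), np.float64(21.2)), (np.float64(-1.9), np.float64(21.3))]
221 [(np.float64(-1.4), np.float64(21.6)), (np.float64(-1.4), np.float64(21.8)), (np.float64(-1.2), np.float64(21.3))]
224 [(np.float64(-0.5), np.float64(21.5)), (np.float64(-0.8), np.float64(22.7)), (np.float64(-0.3), np.float64(20.9))]
227 [(np.float64(-0.1), np.float64(22.6)), (np.float64(-0.1), np.float64(23.1)), (np.float64(0.2), np.float64(22.3))]
230 [(np.float64(0.0), np.float64(25.2)), (np.float64(0.4), np.float64(23.9)), (np.float64(0.1), np.float64(25.4))]
233 [(np.float64(0.2), np.float64(27.4)), (np.float64(0.2), np.float64(27.7)), (np.float64(-0.0), np.float64(28.5))]
```

Call:
{"name": "servo_tool", "arguments": {"steps": [[-0.3,0,0,0,4.7],[-0.6,0,0,0,4.7],[-0.8,0,0,0,4.7],[-0.8,0,0,0,4.7]]}}

```text
t: 53.6
ee_pos: [0.6021, 0.1185, 0.1113]
ee_rot: [0.002, 0.61, 0.792, -0.003]
ft_force: [1.1, -11.8, -0.7]
gripper_width: 0.563
```

Call:
{"name": "servo_tool", "arguments": {"steps": [[-0.3,0,0,0,4.7],[-0.6,0,0,0,4.7],[-0.75,0,0,0,4.7],[-0.75,0,0,0,4.7]]}}

```text
t: 54.0
ee_pos: [0.6023, 0.1183, 0.1112]
ee_rot: [-0.001, 0.608, 0.794, 0.0]
ft_force: [-0.5, 0.1, -3.5]
gripper_width: 0.572
```

Unloaded; now let go and lift away.

Call:
{"name": "servo_tool", "arguments": {"steps": [[0,0,0,0,5.1],[0,0,0,0,5.5],[0,0,0,0,6.2],[0,0,0,0,7],[0,0,0,0,7.5],[0,0,0,0,7.5]]}}

```text
t: 54.6
ee_pos: [0.6029, 0.117, 0.1114]
ee_rot: [0.0, 0.608, 0.794, 0.0]
ft_force: [0.6, 0.9, -0.3]
gripper_width: 0.88
```

```bash
python3 wf.py wf10
```

```text
[0.60287786 0.11700939 0.11137299] 1.8338348622590994 [ 0.6  0.9 -0.3] [ 0.02  0.03 -0.03]
wf10 axis pt [0.6014 0.1209 0.1111] az -1.3053 pitch(boss up +) -0.017 5541 9327 res 0.2813531519915251
roll 0.1996 340 red L [-0.0079  0.0043]
boss end L 0.007247094209232165
shaft x at pulley y 0.6014617948216684 pulley [0.60143778 0.12086178 0.1110639 ]
```

View pics/wf10.png

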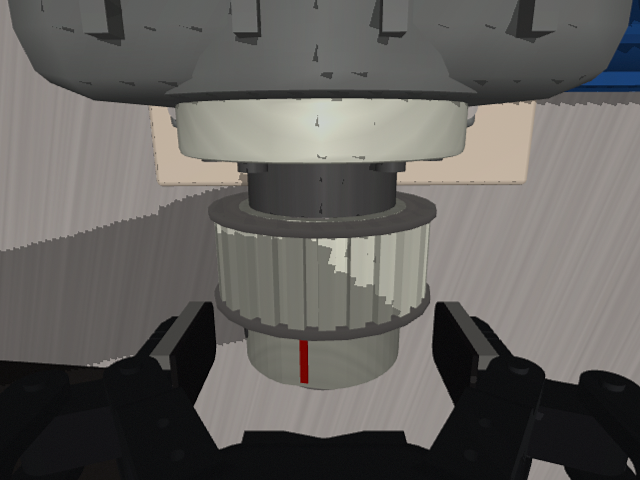

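Call:
{"name": "servo_tool", "arguments": {"steps": [[0,0,-0.5,0,7.8],[0,0,-2,0,8],[0,0,-4,0,8],[0,0,-7,0,8],[-3,0,-10,0,8],[-4,0,-11,0,8],[-4,0,-11,0,8],[-4,0,-11,0,8]]}}

```text
t: 55.45
ee_pos: [0.6126, 0.0788, 0.2207]
ee_rot: [-0.001, 0.608, 0.794, -0.0]
ft_force: [0.2, -0.3, -0.7]
gripper_width: 0.938
```

Run:
```python
from h import *
s,im,d,c,T=snap('wz'); print(pose(s)[0],s['ft_force'])
import pitch; pitch.pitchfit('wz',o=(.601,.1226,.1113),az0=-1.304)
for n in ('top','scene'):
    im2,d2=ctrl.grab_frame(n); cv2.imwrite(f'pics/{n}Z.png',im2); np.save(n+'Z.npy',d2)
im2=cv2.imread('pics/sceneZ.png'); crop(im2,360,210,560,360,4,'sZc.png')
```

```text
[0.61257764 0.07879199 0.22072402] [ 0.24925125 -0.26904625 -0.68055138]
wz axis pt [0.601  0.1226 0.1111] az -1.3064 pitch(boss up +) -0.0158 2243 3070 res 0.3082976132723278
roll 0.2018 117 red L [-0.0068  0.0064]
boss end L 0.008633843438739353
```

View pics/wz.png

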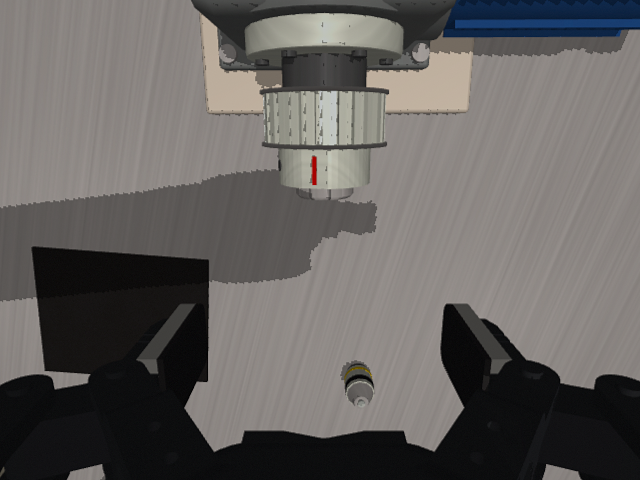

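View pics/sZc.png

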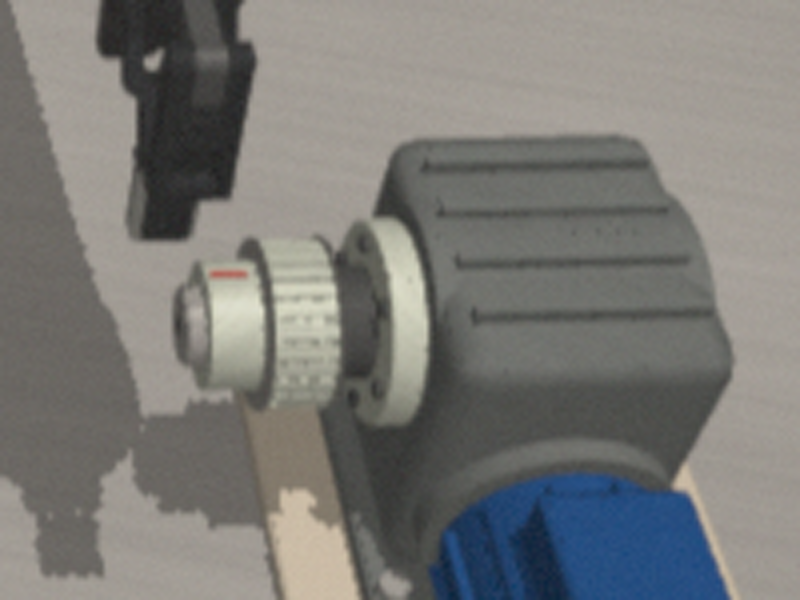

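View pics/topZ.png

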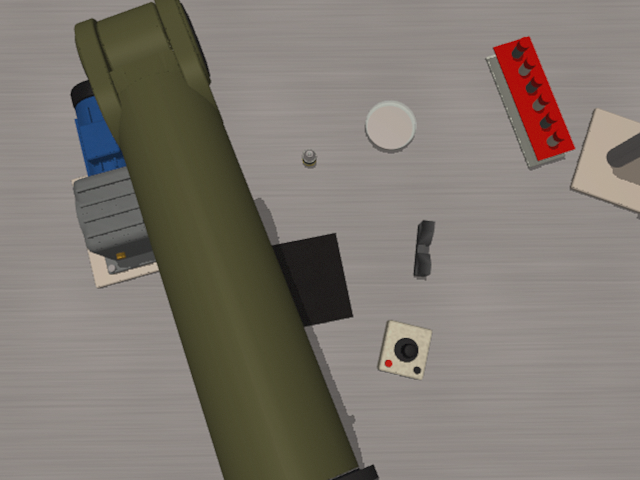

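Call:
{"name": "servo_tool", "arguments": {"steps": [[0,0,0,0,8],[0,0,0,0,8]]}}

```text
t: 55.8
ee_pos: [0.6127, 0.079, 0.2206]
ee_rot: [-0.001, 0.608, 0.794, -0.0]
ft_force: [0.0, -0.2, 0.0]
gripper_width: 0.934
```

Run:
```python
from h import *
s=ctrl.state(); print(s['t'],s['ft_force']); print(ctrl.hand_in())
```

```text
55.8 [ 0.0245959  -0.23206101  0.00876466]
the job is handed in; nothing more can be done
None
```

The key is down in the slot, and the pulley is on the shaft over it, fully home and released. I handed in at t = 55.8 s with the arm clear of everything.

- **Key:** After letting go, it first sat tilted about 0.09 rad. Two gentle presses, at most about 22 N, seated it. Its top then measured 19.0 mm from the axis and level, which matches the slot floor.
- **Pulley roll:** The slot leans 0.18 rad, so I rolled the pulley in the V-block and picked it up at about 0.20 rad. Rolling it took about 27 N at most. At one point the pulley ended up askew in the V-block, so I reset it level before the final grasp.
- **Fitting:** It slid over the key freely, and the spring ring resisted with about 10 N. At the shoulder the force rose to about 24 N while the pulley moved only about 0.2 mm.
- **Last checks:** The depth image showed no gap at the shoulder, and the pulley did not move when I opened the jaws. The joystick, dish and objective appear at the same place in the top view as at the start.
- **Readings that disagreed:** After release the red line still measured about 0.02 rad more than the slot's lean, which is within the key's play. The fitted pulley axis still read about 0.016 rad off level, mostly the camera's bias (about 0.01 rad) plus bore play.

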